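Clear the vegetable board into the food-waste grinder

ROBOT

A 7-joint arm with a two-finger parallel gripper is mounted at the origin on the work surface. World frame = base frame: x ahead of the robot, y to its left, z up, the work surface at z = 0. Lengths are in m, angles in degrees, forces in N, time in s.
With the tool pointing down it reaches from about 0.425 to 0.875 m from the base axis. Payload 4.7 kg.
Tool frame: the origin (TCP) lies between the finger pads; the fingertips stand env.tip_reach ahead of it and the grasp point (between the pads) lies 2 mm behind it (env.tip_reach is the distance from the TCP to the fingertips, in m); z points along the fingers, y is the line along which they close (so a half turn about z gives the same grasp; the last joint's range is limited). The gripper opens to 87 mm and grips with 3 to 60 N. Pads are 19 mm wide; open, the fingers measure 117 mm over their backs; the gripper's body (75 mm by 190 mm) begins 51 mm behind the grasp point.
Start: joints at [0.808, 18.392, -4.016, 83.108, 1.295, 78.541, -3.26], TCP at [0.65, -0, 0.24] pointing down, gripper open.
Joint ranges: [-163.93, 163.93], [-17.29, 119.83], [-79.2, 71.16], [3.27, 140.29], [-89.18, 269.18], [5.43, 117.66], [-154.24, 154.24]. Speed limits (degrees/s): [147.25, 147.25, 180, 180, 180, 180, 180].

INTERFACE

Orientations are given as [roll, pitch, yaw] about the fixed x, y, z axes, in that order (R = Rz(yaw) Ry(pitch) Rx(roll)).
In Python, from cell import env gives the robot as it stands.
- The arm moves only by the shell command python3 steer.py 'ROWS' [FORCE]. ROWS is a JSON list of rows, 1 to 8 of them, each of 5 numbers: dx, dy, dz in m, then a turn about the tool's z in degrees, then the finger opening in m; each row is the pose to reach, as a shift and turn from the pose commanded when the command began, along the tool's axes at that moment; what a row does not reach only later rows make up. A row lasts 1/12 s, in which the tool goes at most 0.0417 m and 7.16 degrees, less where a joint would pass 70% of its speed; a pose out of reach is approached as far as the arm can. The fingers move at their own pace and stop on an object; FORCE is the grip in N (left out, the last holds). Time passes only in rows, so rows that do not move let the fingers close. It prints the time, the measured TCP pose, the force, the opening and the grip force at its end. Input that does not fit is refused with a message, and nothing moves.
- env.get_obs(): the state, without advancing time (a new reading comes with each control period).
- env.read_camera(name): name is "scene" or "side" or "wrist"; returns a dict with "color" (420x560x3 uint8, blue, green, red), "fx", "fy", "cx", "cy" (pixels), "dist" ([k1, k2, p1, p2, k3] as OpenCV has them; the pictures are not rectified), "world_from_camera" (4x4, takes a point from camera to world coordinates). Camera axes: x right, y down, z forward; pixel columns grow to the right and rows downward; lengths in m; the calibration is good to about 2 mm. A picture is of the moment at which its call begins. There is no depth.
- env.sign_off(): hands the job in; it is judged then, once.
The state is a dict: "time_s": time; "qpos": joint angles; "joint_velocities": joint speeds; "effort": joint torques, N m; "tool_pos": TCP position; "tool_rot": TCP orientation; "force": force on the tool from outside, world axes, zero at the start; "wrist_torque": the same for the moment, N m; "grip_width": finger opening in m; "grasp_force": force on a finger pad.
Only numpy, scipy, OpenCV 4.12 (cv2) and the standard library are available. Lean on these libraries where they do the work, as an engineer would, in place of code of your own. Each camera call takes 0.05 s, during which the arm holds its last target. There are 200 camera calls.

TASK

Clear down the vegetable station. Put every trimming lying about the pastry board into the grinder's hopper, set the lid down in the hopper mouth, then with the lid on hold the grinder's toggle over to the robot's left for about two seconds and let it spring back to the middle; the scraper must end up lying flat on the board with its blade edge flush along the raised back stop. Leave the whole vegetables and the other things around alone.

Things in the scene. Friction and masses are not known exactly. Their poses are not given: they have to be found in the camera images.
- grinder: White countertop food-waste grinder, fixed, left or right of the robot. Footprint 320 (x) by 180 mm (y), origin under its middle, x away from the robot, y to its left, turned up to 0.2 rad. At the back (x = +72 mm) the round hopper, 180 mm outside, rim 225 mm above the worktop; in front (x = -160 to -10) the motor housing with the toggle, 172 mm wide, 135 mm high.
- hopper_mouth (a point): Centre of the hopper's round mouth, in the plane of the rim (225 mm above the worktop); axes as the grinder's. The hopper inside is 164 mm across and 170 mm deep, with 8 mm walls.
- toggle (a joint): Spring-centred paddle toggle on the grinder's front housing, rad: 0 upright in the middle (its rest), + leaning to the left (grinder's +y; grind), - to the right (reverse); stops at +-0.5. Springs back when let go; 5 to 6 N at its top holds it fully over. Counts as pushed over above 0.3.
- toggle_pivot (a point): The toggle's hinge axis (along the grinder's x), on the top face of the housing, 135 mm above the worktop; axes as the grinder's.
- toggle_tip (a point): Middle of the top end of the black toggle paddle, 50 mm from the pivot; the paddle is 13 mm thick (the way it swings), 28 mm wide and its black body shows 46 mm above the housing.
- lid: Loose round lid of the hopper, 0.28 kg: white disc 184 mm across over a plug 148 mm across that drops into the mouth (8 mm clearance all round), black knob 34 mm across on top. Origin at the centre of the plug's underside, z up: plug z = 0 to 12 mm, disc 12 to 20, knob 20 to 50. Starts plug down on the worktop. Seated, its origin is 12 mm below hopper_mouth.
- board: Wooden pastry board, fixed: 270 mm (x) by 320 mm (y), 24 mm thick, origin under its middle, x away from the robot. Along its far edge runs a raised stop 18 mm thick, rising 18 mm above the board's top. It may lie left or right of the robot, turned up to 0.12 rad.
- board_stop (a point): Middle of the lower edge of the back stop's inner face (facing the robot), at the board's top surface, 24 mm above the worktop; axes as the board's: x points into the stop, y along it (stop is 320 mm long).
- scraper: Loose bench scraper, 0.17 kg, lying flat: wooden handle bar 130 mm long (y), 26 mm wide (x), 22 mm thick, and a flat steel blade 3 mm thick, 130 mm wide, reaching from the handle to x = +95 mm. Origin under the middle of the handle, x towards the blade edge, z up. Lies on the worktop at the start.
- scraper_edge (a point): Middle of the scraper's straight blade edge (the edge farthest from the handle, parallel to it), 95 mm from the handle's middle; axes as the scraper's.
- leek_a: Trimming: green leek top, 94 x 34 x 28 mm. Origin in its middle, x along its length. Four to six of the six trimmings are there.
- leek_b: Trimming: another green leek top, 94 x 34 x 28 mm. Origin in its middle, x along its length.
- cob: Trimming: bare corn cob, 90 x 32 x 32 mm. Origin in its middle, x along its length.
- stalk: Trimming: broccoli stalk, 90 x 36 x 34 mm. Origin in its middle, x along its length.
- carrot_top: Trimming: carrot end with stubs of green, 76 x 34 x 34 mm. Origin in its middle, x along its length.
- core: Trimming: pale cabbage core, 72 x 42 x 38 mm. Origin in its middle, x along its length.
- whole_carrot: Bystander, not to be disturbed: whole uncut carrot, 174 mm long, lying on the worktop beyond the work area. Origin under its middle.
- onion: Bystander, not to be disturbed: whole brown onion, 74 mm across, on the worktop. Origin under its middle.
- mill: Bystander, not to be disturbed: dark wooden pepper mill, 160 mm tall. Origin under its middle.
- oil: Bystander, not to be disturbed: amber oil bottle, 210 mm tall. Origin under its middle.
- ramekin: Bystander, not to be disturbed: small white cup, 84 mm across, 45 mm tall. Origin under its middle.

How it is judged:
By the outcome, as a careful person would: the job done as asked, in the order asked, and still so for the second after the job is handed in, with the robot touching nothing.
Of leek_a, leek_b, cob, stalk, carrot_top, core only 4 to 6 are there at a start; the rules pass over those that are not, and their reading is None.
At some moment in a run one of leek_a, leek_b, cob, stalk, carrot_top, core, scraper, lid may be knocked a few centimetres aside while the robot is not near it.
Once in a run the grip may slacken for a moment while it holds something.
It also fails if it takes over 210 s, if anything falls off the work surface, if the arm or the gripper's body presses on something with over 40 N, if the wrist force passes 120 N, or if a joint passes its speed limit or range.

## Working session

There is one attempt and no reset: what is moved stays moved. The work goes in short steps, Python scripts to look and compute and a shell command to move; the robot and the scene stay as the last step left them, time stands still between calls to the robot, and variables do not carry over. Pictures are saved under pics/ and viewed, at most 14 in all, crops included, and the job is handed in when it is done.

```bash
ls; mkdir -p pics
python3 - <<'E'
from cell import env
import cv2
print(env.tip_reach, env.get_obs())
for n in ("scene","side"):
    c=env.read_camera(n); cv2.imwrite(f"pics/{n}0.png",c["color"]); print(n,c["fx"],c["fy"],c["cx"],c["cy"],c["dist"],c["world_from_camera"])
E
```

```text
cell.py
pics
steer.py
0.017 {'time_s': 0.0, 'qpos': array([ 0.8072095 , 18.43804844, -4.0174931 , 83.17506101,  1.29615392,
       78.54095236, -3.26036068]), 'joint_velocities': array([ 0.00266097, -0.01882211, -0.02827587,  0.05049664,  0.01686098,
       -0.05669181, -0.04996646]), 'effort': array([-2.58547143e-04, -4.91284704e+01, -4.03903294e-01, -3.12526345e+01,
       -6.40594075e-02,  4.37659642e-02,  1.61017233e-04]), 'tool_pos': array([ 6.49475705e-01, -2.77584855e-05,  2.38471830e-01]), 'tool_rot': array([-1.79891255e+02,  6.30428285e-03,  9.00042807e+01]), 'force': array([ 0.36559629,  0.21878377, -0.90285383]), 'wrist_torque': array([0.02659178, 0.08088787, 0.00820668]), 'grasp_force': 0.0, 'grip_width': 0.08684844278359698}
scene 404.1359003808123 404.1359003808123 279.19371985139225 206.86740569346 [-0.01942972  0.          0.          0.          0.        ] [[ 0.53284183  0.70726419 -0.46460407  1.23023358]
 [ 0.84618035 -0.44037147  0.3000863  -0.39719829]
 [ 0.00764191 -0.55303737 -0.8331214   1.28228008]
 [ 0.          0.          0.          1.        ]]
side 537.2431090158267 537.2431090158267 292.5559171771554 215.80041475408518 [0.01915185 0.         0.         0.         0.        ] [[-0.78793143 -0.4623263   0.40671667 -0.05305101]
 [-0.61558203  0.60743162 -0.50208126  0.83269022]
 [-0.0149272  -0.64597308 -0.76321423  1.40259677]
 [ 0.          0.          0.          1.        ]]
```
View pics/scene0.png

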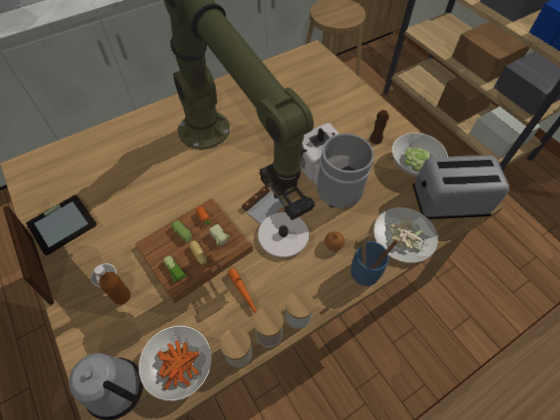

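View pics/side0.png

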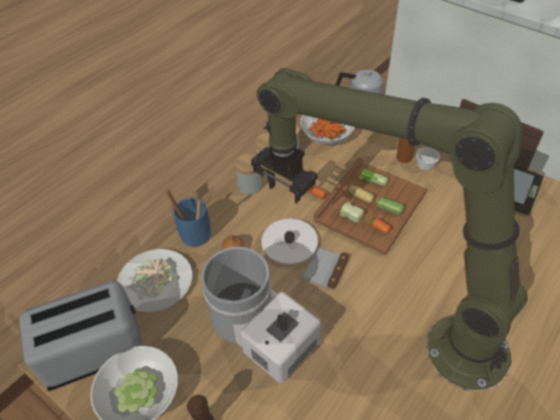

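Both views show five trimmings on the board (scene ≈ (181,230), (203,215), (219,235), (198,251), (175,268)). The lid is at (284,235), the scraper at (262,205), the hopper mouth at (346,155) and the toggle at (320,137). I'll write helpers, then enlarge the important parts.

Create h.py:
```python
from cell import env
import cv2, numpy as np
def cam(n, save=None):
    c=env.read_camera(n)
    if save: cv2.imwrite(f"pics/{save}.png",c["color"])
    return c
def K(c): return np.array([[c["fx"],0,c["cx"]],[0,c["fy"],c["cy"]],[0,0,1.]])
def rays(c,px):
    p=cv2.undistortPoints(np.array(px,float).reshape(-1,1,2),K(c),np.array(c["dist"],float)).reshape(-1,2)
    T=np.array(c["world_from_camera"]); d=np.c_[p,np.ones(len(p))]@T[:3,:3].T
    return T[:3,3],d
def plane(c,px,z):
    o,d=rays(c,px); return o+d*((z-o[2])/d[:,2])[:,None]
def proj(c,P):
    T=np.linalg.inv(np.array(c["world_from_camera"]))
    return cv2.projectPoints(np.array(P,float).reshape(-1,1,3),cv2.Rodrigues(T[:3,:3])[0],T[:3,3],K(c),np.array(c["dist"],float))[0].reshape(-1,2)
def cross(c1,p1,c2,p2):
    o1,d1=rays(c1,[p1]);o2,d2=rays(c2,[p2]);d1=d1[0];d2=d2[0]
    s=np.linalg.lstsq(np.c_[d1,-d2],o2-o1,rcond=None)[0]
    a=o1+s[0]*d1;b=o2+s[1]*d2
    return (a+b)/2,np.linalg.norm(a-b)
def totool(dw):
    from scipy.spatial.transform import Rotation as R
    return R.from_euler("xyz",env.get_obs()["tool_rot"],degrees=True).inv().apply(dw)
def at(): o=env.get_obs(); return o["tool_pos"].round(4),o["tool_rot"].round(2),round(float(o["time_s"]),2)
```

Run:
```python
from h import *
a=cam("scene");b=cam("side")
A=cv2.resize(a["color"][115:315,125:390],None,fx=3,fy=3,interpolation=cv2.INTER_CUBIC)
B=cv2.resize(b["color"][140:390,190:440],None,fx=2.4,fy=2.4,interpolation=cv2.INTER_CUBIC)
cv2.imwrite("pics/a1.png",A);cv2.imwrite("pics/b1.png",B);print(A.shape)
print(proj(a,[[.65,0,.24]]),proj(b,[[.65,0,.24]]))
print(plane(a,[(181,230),(203,215),(219,235),(198,251),(175,268)],.04).round(3)); print(plane(b,[(390,206),(382,225),(351,212),(363,194),(374,177)],.04).round(3))
```

```text
(600, 795, 3)
[[285.29008165 204.01482081]] [[284.44871201 188.84617209]]
[[ 0.437 -0.298  0.04 ]
 [ 0.421 -0.204  0.04 ]
 [ 0.526 -0.193  0.04 ]
 [ 0.544 -0.284  0.04 ]
 [ 0.561 -0.377  0.04 ]]
[[ 0.439 -0.296  0.04 ]
 [ 0.417 -0.21   0.04 ]
 [ 0.528 -0.195  0.04 ]
 [ 0.541 -0.287  0.04 ]
 [ 0.555 -0.379  0.04 ]]
```

View pics/a1.png

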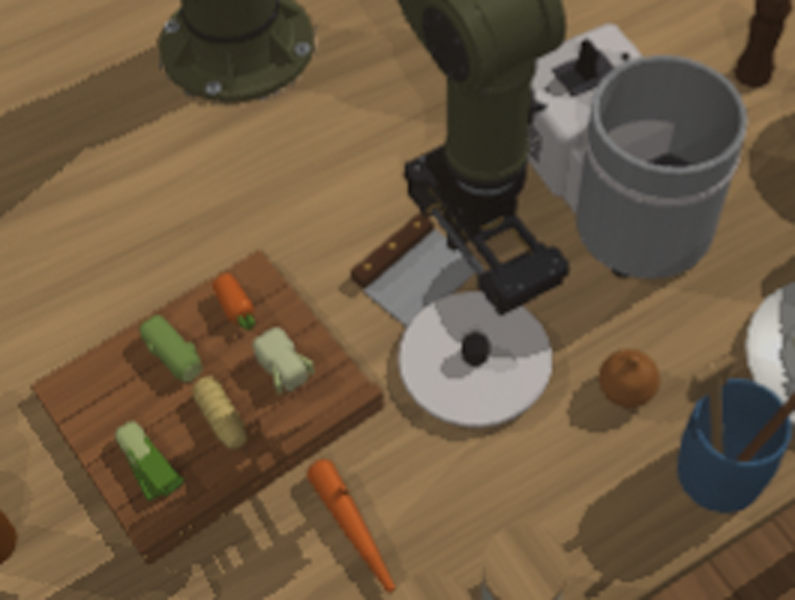

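View pics/b1.png

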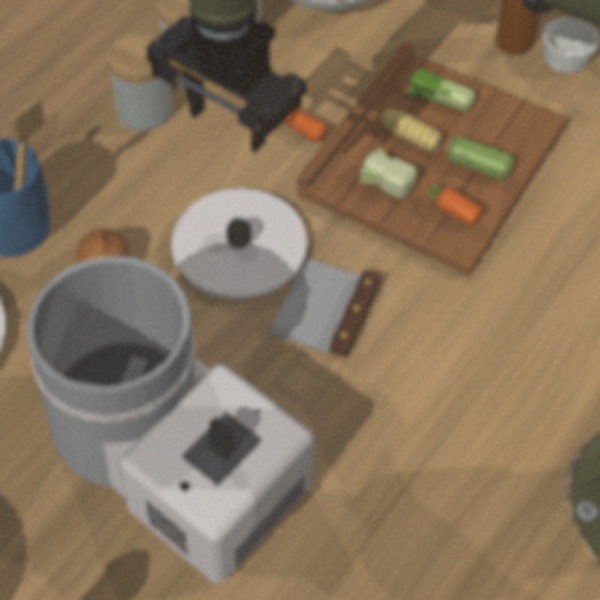

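Enlarged views show the five trimmings, the lid disc centre at scene crop (475,359), the hopper rim ellipse around crop (667,115), and the scraper lying flat with its handle from (357,278) to (430,222). I'll turn these into positions from both views.

Run:
```python
from h import *
a=cam("scene");b=cam("side")
sa=lambda L:[(125+u/3,115+v/3) for u,v in L]; sb=lambda L:[(190+u/2.4,140+v/2.4) for u,v in L]
I={"tube":([(150,328),(192,370)],[(510,168),(452,150)]),"carrot":([(222,282),(248,325)],[(480,212),(440,197)]),"core":([(262,342),(300,380)],[(412,185),(365,170)]),
"cob":([(202,385),(238,442)],[(437,143),(385,120)]),"leek":([(128,430),(165,492)],[(472,98),(415,80)])}
for k,(p,q) in I.items():
    for c,L in ((a,sa(p)),(b,sb(q))):
        P=plane(c,L,.043); d=P[1]-P[0]; print(k,P.mean(0).round(3),"len",np.linalg.norm(d).round(3),"ang",np.degrees(np.arctan2(d[1],d[0])).round(0))
def pr(n,c,L,z):print(n,plane(c,L,z).round(3).tolist())
pr("board near corners,far top",a,sa([(262,252),(35,385)]),.024);pr("far edge top of stop",a,sa([(135,535),(383,395)]),.042)
pr("side near",b,sb([(470,268),(568,120)]),.024)
pr("stopinner side",b,sb([(315,188),(423,58)]),.042)
for n,z in(("rim",.225),):
    pr(n,a,sa([(667,57),(667,185),(588,121),(745,121)]),z);pr(n,b,sb([(112,258),(112,396),(32,327),(192,327)]),z)
pr("rim c",a,sa([(667,117)]),z);pr("rim c",b,sb([(112,325)]),z)
pr("lid",a,sa([(475,359)]),.02);pr("lid",b,sb([(240,243)]),.02)
pr("toggle tip",a,sa([(588,43)]),.184);pr("tip",b,sb([(222,423)]),.184);print(cross(a,sa([(588,43)])[0],b,sb([(222,423)])[0]))
pr("scr handle",a,sa([(357,273),(430,220)]),.022);pr("scr handle",b,sb([(370,272),(345,352)]),.022)
pr("edge",b,sb([(312,262),(273,333)]),.003);pr("edge corner",a,sa([(405,322)]),.003)
```

```text
tube [ 0.445 -0.298  0.043] len 0.081 ang 13.0
tube [ 0.436 -0.293  0.043] len 0.084 ang 14.0
carrot [ 0.428 -0.206  0.043] len 0.072 ang -1.0
carrot [ 0.416 -0.206  0.043] len 0.058 ang 10.0
core [ 0.528 -0.195  0.043] len 0.07 ang 12.0
core [ 0.52  -0.187  0.043] len 0.069 ang 14.0
cob [ 0.552 -0.286  0.043] len 0.087 ang 2.0
cob [ 0.543 -0.278  0.043] len 0.084 ang 5.0
leek [ 0.562 -0.382  0.043] len 0.091 ang 3.0
leek [ 0.551 -0.378  0.043] len 0.088 ang 12.0
board near corners,far top [[0.365, -0.14, 0.024], [0.394, -0.453, 0.024]]
far edge top of stop [[0.636, -0.428, 0.042], [0.63, -0.116, 0.042]]
side near [[0.355, -0.136, 0.024], [0.382, -0.45, 0.024]]
stopinner side [[0.59, -0.111, 0.042], [0.611, -0.415, 0.042]]
rim [[0.505, 0.357, 0.225], [0.658, 0.239, 0.225], [0.537, 0.219, 0.225], [0.632, 0.372, 0.225]]
rim [[0.626, 0.24, 0.225], [0.505, 0.376, 0.225], [0.633, 0.364, 0.225], [0.494, 0.258, 0.225]]
rim c [[0.58, 0.3, 0.225]]
rim c [[0.565, 0.309, 0.225]]
lid [[0.635, 0.006, 0.02]]
lid [[0.624, 0.013, 0.02]]
toggle tip [[0.406, 0.317, 0.184]]
tip [[0.409, 0.313, 0.184]]
(array([0.40794444, 0.31450393, 0.18758274]), np.float64(0.0007909448174896446))
scr handle [[0.454, -0.053, 0.022], [0.433, 0.067, 0.022]]
scr handle [[0.456, -0.052, 0.022], [0.411, 0.07, 0.022]]
edge [[0.535, -0.03, 0.003], [0.508, 0.093, 0.003]]
edge corner [[0.537, -0.033, 0.003]]
```

```bash
python3 steer.py '[[-0.28, -0.16, -0.06, 82, 0.087], [-0.28, -0.16, -0.06, 82, 0.087], [-0.28, -0.16, -0.06, 82, 0.087], [-0.28, -0.16, -0.06, 82, 0.087], [-0.28, -0.16, -0.06, 82, 0.087], [-0.28, -0.16, -0.06, 82, 0.087], [-0.28, -0.16, -0.06, 82, 0.087], [-0.28, -0.16, -0.06, 82, 0.087]]' 25; python3 steer.py '[[0, 0, 0, 24.7, 0.087], [0, 0, 0, 24.7, 0.087], [0, 0, 0, 24.7, 0.087], [0, 0, 0, 24.7, 0.087], [0, 0, 0, 24.7, 0.087]]'
python3 - <<'E'
from h import *
print(at()); c=cam("wrist","w1"); print(c["fx"],np.array(c["world_from_camera"]).round(3)[:3])
E
```

```text
time_s: 0.97
tool_pos: [0.4881, -0.2826, 0.3004]
tool_rot: [179.9, -0.0, 32.3]
force: [0.9, 0.1, -0.4]
grip_width: 0.0869
grasp_force: 0.0
time_s: 1.38
tool_pos: [0.4899, -0.2801, 0.2996]
tool_rot: [180.0, -0.0, 7.9]
force: [0.3, 0.7, -0.7]
grip_width: 0.0872
grasp_force: 0.0
(array([ 0.4899, -0.2801,  0.2996]), array([ 1.80e+02, -1.00e-02,  7.92e+00]), 1.38)
320.25546520275486 [[ 0.138 -0.947 -0.29   0.569]
 [-0.99  -0.132 -0.041 -0.269]
 [ 0.001  0.293 -0.956  0.446]]
```

View pics/w1.png

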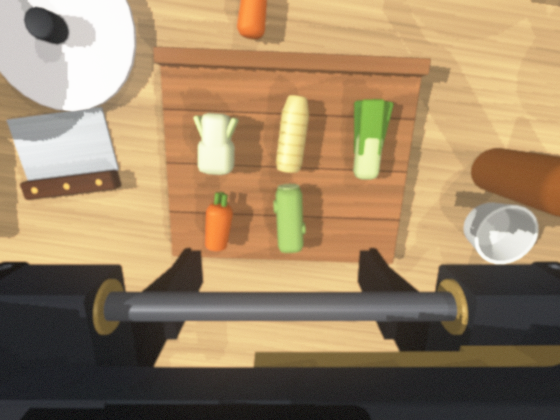

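The wrist view shows the stop's inner edge across y≈70–76, the core at (216,143), cob (293,133), leek (370,140), stalk (290,217), carrot top (219,222), and the scraper at the left (handle (22,188) to (119,178)). I'll measure them.

Run:
```python
from h import *
c=cam("wrist")
I={"core":[(217,172),(214,115)],"cob":[(290,170),(295,97)],"leek":[(366,177),(373,100)],"stalk":[(290,250),(288,187)],"carrot":[(217,248),(222,193)]}
for k,L in I.items():
    P=plane(c,L,.041);d=P[1]-P[0];m=P.mean(0);print(k,m.round(3),np.linalg.norm(d).round(3),np.degrees(np.arctan2(d[1],d[0])).round(0),"tool shift at this yaw",totool(np.r_[m[:2],.045]-env.get_obs()["tool_pos"]).round(3))
print("stop in top",plane(c,[(161,68),(427,76)],.042).round(4).tolist());print("stop in bot",plane(c,[(165,72),(420,79)],.024).round(4).tolist());print("board near",plane(c,[(172,257),(393,262)],.024).round(4).tolist())
print("scr handle",plane(c,[(22,188),(119,178)],.018).round(4).tolist(),"edge",plane(c,[(11,122),(101,110)],.003).round(4).tolist())
```

```text
core [ 0.523 -0.195  0.041] 0.069 8.0 tool shift at this yaw [ 0.045 -0.079  0.255]
cob [ 0.548 -0.288  0.041] 0.088 5.0 tool shift at this yaw [0.057 0.016 0.255]
leek [ 0.556 -0.383  0.041] 0.093 7.0 tool shift at this yaw [0.05  0.111 0.255]
stalk [ 0.439 -0.3    0.041] 0.088 10.0 tool shift at this yaw [-0.053  0.013  0.255]
carrot [ 0.424 -0.208  0.041] 0.078 0.0 tool shift at this yaw [-0.056 -0.08   0.255]
stop in top [[0.6014, -0.1251, 0.042], [0.6367, -0.4332, 0.042]]
stop in bot [[0.599, -0.1237, 0.024], [0.6352, -0.433, 0.024]]
board near [[0.3537, -0.143, 0.024], [0.3907, -0.4599, 0.024]]
scr handle [[0.425, 0.0672, 0.018], [0.4577, -0.0649, 0.018]] edge [[0.51, 0.0854, 0.003], [0.5422, -0.0345, 0.003]]
```

Run:
```python
from h import *
a=cam("scene");b=cam("side");print(plane(a,[(121,299),(106,275)],0).round(3),plane(a,[(100,268)],.2).round(3));print(plane(b,[(405,160),(428,163)],0.0).round(3))
```

```text
[[ 0.548 -0.575  0.   ]
 [ 0.439 -0.588  0.   ]] [[ 0.531 -0.566  0.2  ]]
[[ 0.528 -0.559  0.   ]
 [ 0.453 -0.596  0.   ]]
```

```bash
python3 steer.py '[[0.05, 0.111, 0.05, 0, 0.065], [0.05, 0.111, 0.10, 0, 0.065], [0.05, 0.111, 0.15, 0, 0.065], [0.05, 0.111, 0.18, 0, 0.065], [0.05, 0.111, 0.22, 0, 0.065], [0.05, 0.111, 0.255, 0, 0.065], [0.05, 0.111, 0.255, 0, 0.065], [0.05, 0.111, 0.255, 0, 0.065]]' 25; python3 steer.py '[[0, 0, 0, 0, 0.065], [0, 0, 0, 0, 0], [0, 0, 0, 0, 0], [0, 0, 0, 0, 0], [0, 0, 0, 0, 0], [0, 0, 0, 0, 0]]'
```

```text
time_s: 2.25
tool_pos: [0.5525, -0.3817, 0.0413]
tool_rot: [-179.7, 0.4, 8.0]
force: [-16.5, 13.5, 39.0]
grip_width: 0.0649
grasp_force: 19.5
time_s: 2.75
tool_pos: [0.5552, -0.383, 0.045]
tool_rot: [180.0, -0.0, 8.0]
force: [-0.1, -0.4, 0.4]
grip_width: 0.0392
grasp_force: 0.0
```

```bash
python3 steer.py '[[0, 0, 0, 0, 0], [0, 0, 0, 0, 0], [0, 0, 0, 0, 0], [0, 0, 0, 0, 0]]'; python3 steer.py '[[0, 0, -0.04, 0, 0], [0, 0, -0.08, 0, 0], [0, 0, -0.12, 0, 0], [0, 0, -0.16, 0, 0], [0, 0, -0.2, 0, 0], [0, 0, -0.24, 0, 0], [0, 0, -0.24, 0, 0]]'
python3 - <<'E'
from h import *
print(at(),totool(np.array([.572,.304,.29])-env.get_obs()["tool_pos"]))
E
```

```text
time_s: 3.08
tool_pos: [0.5552, -0.3829, 0.0449]
tool_rot: [180.0, -0.0, 8.0]
force: [-0.1, 0.4, 1.3]
grip_width: 0.0343
grasp_force: 25.0
time_s: 3.67
tool_pos: [0.5577, -0.3853, 0.2949]
tool_rot: [179.4, -0.7, 8.0]
force: [0.7, -0.7, 1.3]
grip_width: 0.0342
grasp_force: 25.0
(array([ 0.5577, -0.3853,  0.2949]), array([179.44,  -0.68,   8.  ]), 3.67) [ 1.10056056e-01 -6.80591108e-01 -5.01516378e-04]
```

```bash
python3 steer.py '[[0.112, -0.678, 0, 0, 0], [0.112, -0.678, 0, 0, 0], [0.112, -0.678, 0, 0, 0], [0.112, -0.678, 0, 0, 0], [0.112, -0.678, 0, 0, 0], [0.112, -0.678, 0, 0, 0], [0.112, -0.678, 0, 0, 0], [0.112, -0.678, 0, 0, 0]]'
python3 - <<'E'
from h import *
print(at(),totool(np.array([.572,.304,.285])-env.get_obs()["tool_pos"]))
E
```

```text
time_s: 4.33
tool_pos: [0.5625, -0.0478, 0.2843]
tool_rot: [180.0, -0.0, 8.0]
force: [1.6, 0.4, -1.1]
grip_width: 0.034
grasp_force: 25.0
(array([ 0.5625, -0.0478,  0.2843]), array([ 1.7999e+02, -1.0000e-02,  8.0000e+00]), 4.33) [ 0.05836369 -0.34708709 -0.00074566]
```

```bash
python3 steer.py '[[0.059, -0.348, 0, 0, 0], [0.059, -0.348, 0, 0, 0], [0.059, -0.348, 0, 0, 0], [0.059, -0.348, 0, 0, 0], [0.059, -0.348, 0, 0, 0], [0.059, -0.348, 0, 0, 0], [0.059, -0.348, 0, 0, 0], [0.059, -0.348, 0, 0, 0]]'; python3 steer.py '[[0, 0, 0, 0, 0], [0, 0, 0, 0, 0], [0, 0, 0, 0, 0]]'
python3 - <<'E'
from h import *
print(at()); c=cam("wrist","w2")
E
```

```text
time_s: 5.0
tool_pos: [0.5721, 0.2853, 0.2842]
tool_rot: [180.0, -0.0, 8.0]
force: [0.8, 0.8, 0.4]
grip_width: 0.0341
grasp_force: 25.0
time_s: 5.25
tool_pos: [0.5724, 0.2829, 0.2838]
tool_rot: [179.9, 0.0, 8.0]
force: [0.8, -0.1, -1.2]
grip_width: 0.0344
grasp_force: 25.0
(array([0.5724, 0.2829, 0.2838]), array([1.7992e+02, 5.0000e-02, 8.0100e+00]), 5.25)
```

View pics/w2.png

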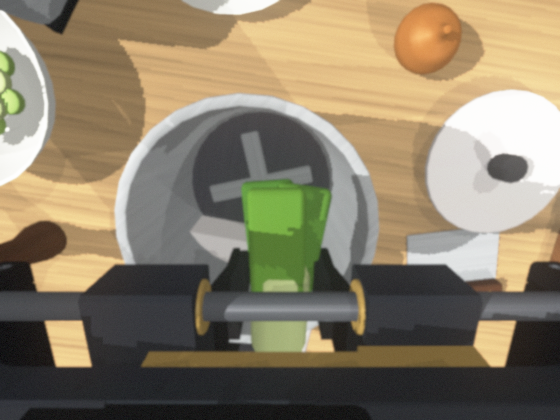

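The wrist view shows the leek held over the hopper, with the rim's outer edge at about (116,215), (247,95) and (378,215). I'll fit a circle to the rim.

Run:
```python
from h import *
from scipy.optimize import least_squares
c=cam("wrist"); g=c["color"]
P=plane(c,[(116,215),(378,215),(247,95),(145,141),(345,136)],.225)[:,:2]
r=least_squares(lambda q:np.hypot(*(P-q[:2]).T)-q[2],[.57,.3,.09]); print(P.round(3).tolist(),r.x.round(4),r.fun.round(4))
r2=least_squares(lambda q:np.hypot(*(P-q[:2]).T)-.09,[.57,.3]); print(r2.x,r2.fun.round(4))
print(totool(np.r_[r2.x,.23]-env.get_obs()["tool_pos"]))
print("lid",plane(c,[(501,163)],.02))
```

```text
[[0.573, 0.393], [0.597, 0.218], [0.661, 0.314], [0.625, 0.374], [0.645, 0.25]] [0.5723 0.3031 0.0891] [ 0.0005 -0.0006 -0.0001 -0.0007  0.0008]
[0.57114998 0.30289772] [-0.0002 -0.0013  0.0002 -0.0008  0.0008]
[ 0.00102459 -0.021755    0.054327  ]
lid [[0.63301829 0.00239341 0.02      ]]
```

```bash
python3 steer.py '[[0, -0.02, 0.03, 0, 0], [0, -0.02, 0.05, 0, 0], [0, -0.02, 0.05, 0, 0.065], [0, -0.02, 0.05, 0, 0.065], [0, -0.02, 0.05, 0, 0.065], [0, -0.02, 0.02, 0, 0.065], [0, -0.02, -0.02, 0, 0.065], [0, -0.02, -0.02, 0, 0.065]]'
python3 - <<'E'
from h import *
print(at(), totool(np.array([.548,-.288,.29])-env.get_obs()["tool_pos"]))
E
```

```text
time_s: 6.02
tool_pos: [0.5732, 0.3039, 0.3157]
tool_rot: [-179.7, -0.9, 7.9]
force: [0.6, 0.4, 2.0]
grip_width: 0.0622
grasp_force: 0.0
(array([0.5732, 0.3039, 0.3157]), array([-179.69,   -0.89,    7.89]), 6.02) [-0.10658034  0.58299563  0.02086576]
```

```bash
python3 steer.py '[[-0.106, 0.582, 0, 0, 0.065], [-0.106, 0.582, 0, 0, 0.065], [-0.106, 0.582, 0, 0, 0.065], [-0.106, 0.582, 0, 0, 0.065], [-0.106, 0.582, 0, 0, 0.065], [-0.106, 0.582, 0, 0, 0.065], [-0.106, 0.582, 0, 0, 0.065], [-0.106, 0.582, 0, 0, 0.065]]';  python3 steer.py '[[-0.046, 0.254, 0, 0, 0.065], [-0.046, 0.254, 0, 0, 0.065], [-0.046, 0.254, 0, 0, 0.065], [-0.046, 0.254, 0, 0, 0.065], [-0.046, 0.254, 0, 0, 0.065], [-0.046, 0.254, 0, 0, 0.065], [-0.046, 0.254, 0.02, 0, 0.065], [-0.046, 0.254, 0.05, 0, 0.065]]'
python3 - <<'E'
from h import *
print(at(), totool(np.array([.548,-.288,.046])-env.get_obs()["tool_pos"]))
c=cam("wrist","w3")
E
```

```text
time_s: 6.68
tool_pos: [0.5564, -0.0329, 0.3075]
tool_rot: [179.9, -0.3, 7.9]
force: [0.5, -1.1, 0.5]
grip_width: 0.0648
grasp_force: 0.0
time_s: 7.35
tool_pos: [0.5461, -0.2959, 0.2599]
tool_rot: [179.5, -0.5, 7.4]
force: [1.3, 0.6, -0.2]
grip_width: 0.0652
grasp_force: 0.0
(array([ 0.5461, -0.2959,  0.2599]), array([179.51,  -0.49,   7.45]), 7.35) [ 0.00113793 -0.00944862  0.21388074]
```

View pics/w3.png

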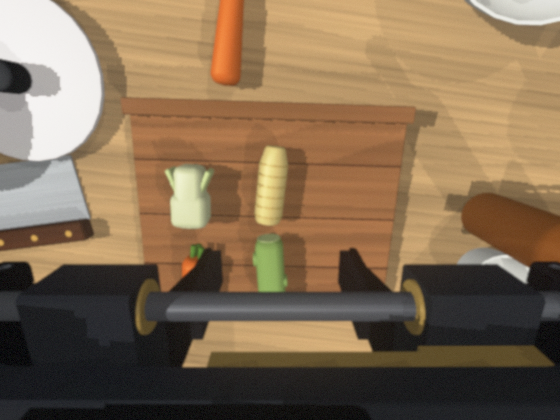

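The cob is undisturbed at (271,185); core, stalk and carrot top are still in place too. I'll descend gently on the cob.

```bash
python3 steer.py '[[0, 0, 0.04, 0, 0.065], [0, 0, 0.08, 0, 0.065], [0, 0, 0.12, 0, 0.065], [0, 0, 0.15, 0, 0.065], [0, 0, 0.17, 0, 0.065], [0, 0, 0.17, 0, 0.065]]'
python3 - <<'E'
from h import *
print(at(), totool(np.array([.548,-.288,.046])-env.get_obs()["tool_pos"]))
c=cam("wrist"); P=plane(c,[(271,185)],.041);print(P)
E
```

```text
time_s: 7.9
tool_pos: [0.5438, -0.2863, 0.0815]
tool_rot: [-179.8, 0.3, 8.0]
force: [-0.6, 0.2, 0.4]
grip_width: 0.065
grasp_force: 0.0
(array([ 0.5438, -0.2863,  0.0815]), array([-179.8 ,    0.31,    8.03]), 7.9) [0.00412431 0.00235841 0.03544111]
[[ 0.58252382 -0.2756238   0.041     ]]
```

```bash
python3 steer.py '[[0, 0, 0.02, 0, 0.065], [0, 0, 0.033, 0, 0.065], [0, 0, 0.037, 0, 0.065], [0, 0, 0.037, 0, 0], [0, 0, 0.037, 0, 0], [0, 0, 0.037, 0, 0], [0, 0, 0.037, 0, 0], [0, 0, 0.037, 0, 0]]'; python3 steer.py '[[0, 0, 0, 0, 0], [0, 0, 0, 0, 0], [0, 0, 0, 0, 0], [0, 0, 0, 0, 0]]';python3 steer.py '[[0, 0, -0.04, 0, 0], [0, 0, -0.08, 0, 0], [0, 0, -0.12, 0, 0], [0, 0, -0.16, 0, 0], [0, 0, -0.2, 0, 0], [0, 0, -0.24, 0, 0], [0, 0, -0.25, 0, 0], [0, 0, -0.25, 0, 0]]'
python3 - <<'E'
from h import *
print(at(),totool(np.array([.572,.303,.29])-env.get_obs()["tool_pos"]))
E
```

```text
time_s: 8.62
tool_pos: [0.5465, -0.288, 0.0484]
tool_rot: [180.0, -0.1, 8.0]
force: [-0.5, 0.3, 0.7]
grip_width: 0.0393
grasp_force: 0.0
time_s: 8.95
tool_pos: [0.5463, -0.2878, 0.0482]
tool_rot: [180.0, -0.0, 8.0]
force: [-0.3, 0.5, 4.6]
grip_width: 0.0333
grasp_force: 23.6
time_s: 9.62
tool_pos: [0.5475, -0.2888, 0.3019]
tool_rot: [179.8, -0.4, 8.0]
force: [0.7, 0.4, -0.6]
grip_width: 0.0333
grasp_force: 23.6
(array([ 0.5475, -0.2888,  0.3019]), array([179.76,  -0.38,   8.  ]), 9.62) [ 0.10651596 -0.58265652  0.01020711]
```

```bash
python3 steer.py '[[0.107, -0.582, 0, 0, 0], [0.107, -0.582, 0, 0, 0], [0.107, -0.582, 0, 0, 0], [0.107, -0.582, 0, 0, 0], [0.107, -0.582, 0, 0, 0], [0.107, -0.582, 0, 0, 0], [0.107, -0.582, 0, 0, 0], [0.107, -0.582, 0, 0, 0]]'; python3 steer.py '[[0.047, -0.254, 0, 0, 0], [0.047, -0.254, 0, 0, 0], [0.047, -0.254, 0, 0, 0], [0.047, -0.254, 0, 0, 0], [0.047, -0.254, 0, 0, 0], [0.047, -0.254, 0, 0, 0], [0.047, -0.254, 0, 0, 0], [0.047, -0.254, 0.02, 0, 0]]'
python3 - <<'E'
from h import *
print(at(),totool(np.array([.572,.303,.235])-env.get_obs()["tool_pos"]))
E
```

```text
time_s: 10.28
tool_pos: [0.5587, 0.0472, 0.2949]
tool_rot: [180.0, 0.2, 8.0]
force: [-0.1, -0.7, -1.0]
grip_width: 0.0334
grasp_force: 23.6
time_s: 10.95
tool_pos: [0.57, 0.3099, 0.2778]
tool_rot: [-179.8, -0.1, 8.5]
force: [0.6, -0.4, 0.4]
grip_width: 0.0333
grasp_force: 23.6
(array([0.57  , 0.3099, 0.2778]), array([-1.7977e+02, -1.0000e-01,  8.4800e+00]), 10.95) [0.00090629 0.00726586 0.04278365]
```

```bash
python3 steer.py '[[0, 0, 0.03, 0, 0], [0, 0, 0.045, 0, 0], [0, 0, 0.045, 0, 0.07], [0, 0, 0.045, 0, 0.07], [0, 0, 0.045, 0, 0.07], [0, 0, 0.02, 0, 0.07], [0, 0, -0.02, 0, 0.07], [0, 0, -0.02, 0, 0.07]]'
python3 - <<'E'
from h import *
print(at()); c=cam("wrist","w4"); print(totool(np.array([.523,-.195,.30])-env.get_obs()["tool_pos"]))
E
python3 steer.py '[[-0.118, 0.486, 0, 0, 0.07], [-0.118, 0.486, 0, 0, 0.07], [-0.118, 0.486, 0, 0, 0.07], [-0.118, 0.486, 0, 0, 0.07], [-0.118, 0.486, 0, 0, 0.07], [-0.118, 0.486, 0, 0, 0.07], [-0.118, 0.486, 0, 0, 0.07], [-0.118, 0.486, 0, 0, 0.07]]';python3 steer.py '[[-0.039, 0.162, 0, 0, 0.07], [-0.039, 0.162, 0, 0, 0.07], [-0.039, 0.162, 0, 0, 0.07], [-0.039, 0.162, 0, 0, 0.07], [-0.039, 0.162, 0, 0, 0.07], [-0.039, 0.162, 0.04, 0, 0.07], [-0.039, 0.162, 0.08, 0, 0.07], [-0.039, 0.162, 0.08, 0, 0.07]]'
python3 - <<'E'
from h import *
print(at()); print(totool(np.array([.523,-.195,.049])-env.get_obs()["tool_pos"]))
c=cam("wrist"); h=cv2.cvtColor(c["color"],cv2.COLOR_BGR2HSV); print(proj(c,[[.523,-.195,.043],[.439,-.3,.041],[.424,-.208,.041]]).round(0).tolist())
p=proj(c,[[.523,-.195,.043]])[0].astype(int); m=(h[...,0]>25)&(h[...,0]<90)&(h[...,2]>90); m[:, :p[0]-60]=0; m[:,p[0]+50:]=0; m[p[1]+60:]=0; m[:max(p[1]-60,0)]=0
y,x=np.nonzero(m); print("core px",len(x),x.mean(),y.mean(),plane(c,[(x.mean(),y.mean())],.043))
E
```

```text
time_s: 11.62
tool_pos: [0.5742, 0.3051, 0.3077]
tool_rot: [-179.7, -0.8, 8.0]
force: [0.2, -0.8, 2.1]
grip_width: 0.0647
grasp_force: 0.0
(array([0.5742, 0.3051, 0.3077]), array([-179.68,   -0.81,    7.99]), 11.62)
[-0.11971237  0.4879797   0.00133561]
time_s: 12.33
tool_pos: [0.5382, -0.0304, 0.2989]
tool_rot: [180.0, -0.2, 8.0]
force: [1.2, 0.2, 0.0]
grip_width: 0.07
grasp_force: 0.0
time_s: 13.0
tool_pos: [0.518, -0.1928, 0.2106]
tool_rot: [-179.7, 0.6, 8.0]
force: [-1.8, 1.0, -1.9]
grip_width: 0.0701
grasp_force: 0.0
(array([ 0.518 , -0.1928,  0.2106]), array([-179.71,    0.63,    7.98]), 13.0)
[0.00645571 0.0037087  0.16151795]
[[283.0, 191.0], [367.0, 277.0], [282.0, 279.0]]
core px 2967 285.05527468823726 190.64273677114932 [[ 0.52388837 -0.19666931  0.043     ]]
```

```bash
python3 steer.py '[[0.002, 0.002, 0.04, 0, 0.07], [0.002, 0.002, 0.08, 0, 0.07], [0.002, 0.002, 0.12, 0, 0.07], [0.002, 0.002, 0.145, 0, 0.07], [0.002, 0.002, 0.158, 0, 0.07], [0.002, 0.002, 0.165, 0, 0.07], [0.002, 0.002, 0.165, 0, 0.0], [0.002, 0.002, 0.165, 0, 0.0]]'; python3 steer.py '[[0, 0, 0, 0, 0], [0, 0, 0, 0, 0], [0, 0, 0, 0, 0], [0, 0, 0, 0, 0], [0, 0, 0, 0, 0]]';python3 steer.py '[[0, 0, -0.04, 0, 0], [0, 0, -0.08, 0, 0], [0, 0, -0.12, 0, 0], [0, 0, -0.16, 0, 0], [0, 0, -0.2, 0, 0], [0, 0, -0.24, 0, 0], [0, 0, -0.25, 0, 0], [0, 0, -0.25, 0, 0]]'
python3 - <<'E'
from h import *
print(at(),totool(np.array([.572,.303,.29])-env.get_obs()["tool_pos"]))
E
```

```text
time_s: 13.72
tool_pos: [0.5266, -0.1963, 0.0549]
tool_rot: [179.9, -0.2, 8.0]
force: [0.1, -1.1, 0.3]
grip_width: 0.0629
grasp_force: 0.0
time_s: 14.13
tool_pos: [0.5255, -0.1961, 0.0539]
tool_rot: [180.0, -0.1, 8.0]
force: [-0.3, 0.4, 5.8]
grip_width: 0.0424
grasp_force: 24.5
time_s: 14.8
tool_pos: [0.5262, -0.1966, 0.3068]
tool_rot: [179.8, -0.4, 8.0]
force: [0.1, 0.7, -0.7]
grip_width: 0.0421
grasp_force: 24.5
(array([ 0.5262, -0.1966,  0.3068]), array([179.83,  -0.41,   8.  ]), 14.8) [ 0.11474783 -0.488418    0.01611066]
```

View pics/w4.png

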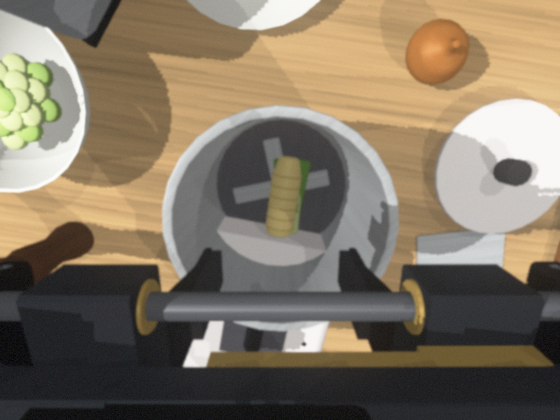

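Leek and cob lie in the hopper, around (288,200). The core is held (42 mm), and I'll drop it slightly to the left so the pile stays low.

```bash
python3 steer.py '[[0.119, -0.518, 0, 0, 0], [0.119, -0.518, 0, 0, 0], [0.119, -0.518, 0, 0, 0], [0.119, -0.518, 0, 0, 0], [0.119, -0.518, 0, 0, 0], [0.119, -0.518, 0, 0, 0], [0.119, -0.518, 0, 0, 0], [0.119, -0.518, 0, 0, 0]]'; python3 steer.py '[[0.044, -0.193, 0, 0, 0], [0.044, -0.193, 0, 0, 0], [0.044, -0.193, 0, 0, 0], [0.044, -0.193, 0, 0, 0], [0.044, -0.193, 0, 0, 0], [0.044, -0.193, 0, 0, 0], [0.044, -0.193, 0.03, 0, 0], [0.044, -0.193, 0.06, 0, 0]]';python3 steer.py '[[0, 0, 0, 0, 0], [0, 0, 0, 0, 0.07], [0, 0, 0, 0, 0.07], [0, 0, 0, 0, 0.07], [0, 0, -0.02, 0, 0.07], [0, 0, -0.06, 0, 0.07], [0, 0, -0.06, 0, 0.07]]'
python3 - <<'E'
from h import *
print(at()); print(totool(np.array([.439,-.3,.30])-env.get_obs()["tool_pos"]))
E
```

```text
time_s: 15.47
tool_pos: [0.552, 0.1379, 0.2998]
tool_rot: [180.0, 0.2, 8.0]
force: [1.1, 0.3, -0.1]
grip_width: 0.042
grasp_force: 24.4
time_s: 16.13
tool_pos: [0.5698, 0.3344, 0.2408]
tool_rot: [-180.0, -0.0, 8.1]
force: [-0.2, -0.5, 0.5]
grip_width: 0.0426
grasp_force: 24.5
time_s: 16.72
tool_pos: [0.5727, 0.3352, 0.3128]
tool_rot: [-179.7, -0.8, 8.0]
force: [0.8, 0.1, 2.2]
grip_width: 0.0684
grasp_force: 0.0
(array([0.5727, 0.3352, 0.3128]), array([-179.66,   -0.79,    7.98]), 16.72)
[-0.2207846   0.61051667  0.00613787]
```

```bash
python3 steer.py '[[-0.219, 0.608, 0, 0, 0.065], [-0.219, 0.608, 0, 0, 0.065], [-0.219, 0.608, 0, 0, 0.065], [-0.219, 0.608, 0, 0, 0.065], [-0.219, 0.608, 0, 0, 0.065], [-0.219, 0.608, 0, 0, 0.065], [-0.219, 0.608, 0, 0, 0.065], [-0.219, 0.608, 0, 0, 0.065]]';python3 steer.py '[[-0.106, 0.294, 0, 0, 0.065], [-0.106, 0.294, 0, 0, 0.065], [-0.106, 0.294, 0, 0, 0.065], [-0.106, 0.294, 0, 0, 0.065], [-0.106, 0.294, 0, 0, 0.065], [-0.106, 0.294, 0, 0, 0.065], [-0.106, 0.294, 0, 0, 0.065], [-0.106, 0.294, 0, 0, 0.065]]'; python3 steer.py '[[0, 0, 0.04, 0, 0.065], [0, 0, 0.08, 0, 0.065], [0, 0, 0.08, 0, 0.065]]'
python3 - <<'E'
from h import *
print(at()); print(totool(np.array([.439,-.3,.048])-env.get_obs()["tool_pos"]))
c=cam("wrist"); h=cv2.cvtColor(c["color"],cv2.COLOR_BGR2HSV); p=proj(c,[[.439,-.3,.041]])[0].astype(int);print(p)
m=(h[...,0]>25)&(h[...,0]<90)&(h[...,2]>90)&(h[...,1]>60); m[:, :max(p[0]-70,0)]=0; m[:,p[0]+70:]=0; m[p[1]+70:]=0; m[:max(p[1]-60,0)]=0
y,x=np.nonzero(m); print("stalk px",len(x),x.mean(),y.mean(),plane(c,[(x.mean(),y.mean())],.043)); cv2.imwrite("pics/w5.png",c["color"])
E
```

```text
time_s: 17.38
tool_pos: [0.5018, 0.0053, 0.3052]
tool_rot: [180.0, -0.3, 8.0]
force: [1.1, -1.1, 0.4]
grip_width: 0.0652
grasp_force: 0.0
time_s: 18.05
tool_pos: [0.4356, -0.3051, 0.3053]
tool_rot: [179.7, -0.2, 7.6]
force: [0.1, -0.3, 1.3]
grip_width: 0.0649
grasp_force: 0.0
time_s: 18.3
tool_pos: [0.4343, -0.2972, 0.2172]
tool_rot: [-179.7, 0.4, 7.9]
force: [-0.0, 1.3, -2.1]
grip_width: 0.0651
grasp_force: 0.0
(array([ 0.4343, -0.2972,  0.2172]), array([-179.67,    0.42,    7.94]), 18.3)
[0.00552686 0.00439129 0.16918137]
[283 190]
stalk px 2988 283.70649263721555 187.76439089692101 [[ 0.44199827 -0.29938944  0.043     ]]
```

```bash
python3 steer.py '[[0.003, 0, 0.04, 0, 0.065], [0.003, 0, 0.08, 0, 0.065], [0.003, 0, 0.12, 0, 0.065], [0.003, 0, 0.15, 0, 0.065], [0.003, 0, 0.165, 0, 0.065], [0.003, 0, 0.173, 0, 0.065], [0.003, 0, 0.173, 0, 0.0], [0.003, 0, 0.173, 0, 0.0]]'; python3 steer.py '[[0, 0, 0, 0, 0], [0, 0, 0, 0, 0], [0, 0, 0, 0, 0], [0, 0, 0, 0, 0], [0, 0, 0, 0, 0]]';python3 steer.py '[[0, 0, -0.04, 0, 0], [0, 0, -0.08, 0, 0], [0, 0, -0.12, 0, 0], [0, 0, -0.16, 0, 0], [0, 0, -0.2, 0, 0], [0, 0, -0.24, 0, 0], [0, 0, -0.25, 0, 0], [0, 0, -0.25, 0, 0]]'
python3 - <<'E'
from h import *
print(at(),totool(np.array([.572,.273,.305])-env.get_obs()["tool_pos"]))
E
```

```text
time_s: 19.02
tool_pos: [0.443, -0.2993, 0.0522]
tool_rot: [179.9, -0.2, 8.0]
force: [1.0, 1.0, -0.4]
grip_width: 0.058
grasp_force: 0.0
time_s: 19.43
tool_pos: [0.4415, -0.2988, 0.0509]
tool_rot: [179.9, -0.1, 8.0]
force: [-0.8, 0.3, 6.0]
grip_width: 0.0356
grasp_force: 25.0
time_s: 20.1
tool_pos: [0.4421, -0.2994, 0.3035]
tool_rot: [179.8, -0.4, 8.0]
force: [0.2, -0.3, -1.2]
grip_width: 0.0362
grasp_force: 25.0
(array([ 0.4421, -0.2994,  0.3035]), array([179.77,  -0.36,   7.99]), 20.1) [ 0.20824127 -0.54873505 -0.00232946]
```

```bash
python3 steer.py '[[0.208, -0.548, 0, 0, 0], [0.208, -0.548, 0, 0, 0], [0.208, -0.548, 0, 0, 0], [0.208, -0.548, 0, 0, 0], [0.208, -0.548, 0, 0, 0], [0.208, -0.548, 0, 0, 0], [0.208, -0.548, 0, 0, 0], [0.208, -0.548, 0, 0, 0]]'; python3 steer.py '[[0.09, -0.236, 0, 0, 0], [0.09, -0.236, 0, 0, 0], [0.09, -0.236, 0, 0, 0], [0.09, -0.236, 0, 0, 0], [0.09, -0.236, 0, 0, 0], [0.09, -0.236, 0, 0, 0], [0.09, -0.236, 0.03, 0, 0], [0.09, -0.236, 0.06, 0, 0]]';python3 steer.py '[[0, 0, 0, 0, 0], [0, 0, 0, 0, 0.065], [0, 0, 0, 0, 0.065], [0, 0, 0, 0, 0.065], [0, 0, -0.02, 0, 0.065], [0, 0, -0.06, 0, 0.065], [0, 0, -0.06, 0, 0.065]]'
python3 - <<'E'
from h import *
print(at()); print(totool(np.array([.424,-.208,.30])-env.get_obs()["tool_pos"])); cam("wrist","w6")
E
```

```text
time_s: 20.77
tool_pos: [0.5133, 0.0286, 0.2969]
tool_rot: [-180.0, 0.2, 8.0]
force: [-0.5, -0.7, -0.1]
grip_width: 0.0361
grasp_force: 25.0
time_s: 21.43
tool_pos: [0.5696, 0.2778, 0.2371]
tool_rot: [-179.9, 0.0, 8.4]
force: [-0.1, -1.3, -1.6]
grip_width: 0.0363
grasp_force: 25.0
time_s: 22.02
tool_pos: [0.5738, 0.2741, 0.3098]
tool_rot: [-179.7, -0.8, 7.9]
force: [-0.4, 0.1, 2.3]
grip_width: 0.063
grasp_force: 0.0
(array([0.5738, 0.2741, 0.3098]), array([-179.72,   -0.83,    7.94]), 22.02)
[-0.21510236  0.45678237  0.00448189]
```

```bash
python3 steer.py '[[-0.213, 0.456, 0, 0, 0.065], [-0.213, 0.456, 0, 0, 0.065], [-0.213, 0.456, 0, 0, 0.065], [-0.213, 0.456, 0, 0, 0.065], [-0.213, 0.456, 0, 0, 0.065], [-0.213, 0.456, 0, 0, 0.065], [-0.213, 0.456, 0, 0, 0.065], [-0.213, 0.456, 0, 0, 0.065]]';python3 steer.py '[[-0.072, 0.154, 0, 0, 0.065], [-0.072, 0.154, 0, 0, 0.065], [-0.072, 0.154, 0, 0, 0.065], [-0.072, 0.154, 0, 0, 0.065], [-0.072, 0.154, 0, 0, 0.065], [-0.072, 0.154, 0.04, 0, 0.065], [-0.072, 0.154, 0.08, 0, 0.065], [-0.072, 0.154, 0.08, 0, 0.065]]'
python3 - <<'E'
from h import *
print(at()); print(totool(np.array([.424,-.208,.048])-env.get_obs()["tool_pos"]))
c=cam("wrist"); h=cv2.cvtColor(c["color"],cv2.COLOR_BGR2HSV); p=proj(c,[[.424,-.208,.041]])[0].astype(int);print(p)
m=(h[...,0]<14)&(h[...,2]>150)&(h[...,1]>190); m[:, :max(p[0]-70,0)]=0; m[:,p[0]+70:]=0; m[p[1]+70:]=0; m[:max(p[1]-60,0)]=0
y,x=np.nonzero(m); print("carrot px",len(x),x.mean(),y.mean(),plane(c,[(x.mean(),y.mean())],.043),cv2.minAreaRect(np.c_[x,y].astype(np.int32))); cv2.imwrite("pics/w7.png",c["color"])
E
```

```text
time_s: 22.73
tool_pos: [0.4724, -0.0479, 0.3012]
tool_rot: [180.0, -0.2, 8.0]
force: [0.4, -0.6, 0.1]
grip_width: 0.0648
grasp_force: 0.0
time_s: 23.4
tool_pos: [0.4189, -0.2069, 0.2136]
tool_rot: [-179.7, 0.5, 7.9]
force: [-1.8, 0.8, -1.9]
grip_width: 0.0648
grasp_force: 0.0
(array([ 0.4189, -0.2069,  0.2136]), array([-179.71,    0.52,    7.92]), 23.4)
[0.00645703 0.00265776 0.16554405]
[282 190]
carrot px 428 288.60280373831773 189.32943925233644 [[ 0.42617541 -0.21420026  0.043     ]] ((280.00653076171875, 194.91067504882812), (30.362953186035156, 56.6029052734375), 13.626995086669922)
```

```bash
python3 steer.py '[[0, 0, 0.04, 0, 0.065], [0, 0, 0.08, 0, 0.065], [0, 0, 0.12, 0, 0.065], [0, 0, 0.145, 0, 0.065], [0, 0, 0.162, 0, 0.065], [0, 0, 0.17, 0, 0.065], [0, 0, 0.17, 0, 0.0], [0, 0, 0.17, 0, 0.0]]'; python3 steer.py '[[0, 0, 0, 0, 0], [0, 0, 0, 0, 0], [0, 0, 0, 0, 0], [0, 0, 0, 0, 0], [0, 0, 0, 0, 0]]';python3 steer.py '[[0, 0, -0.04, 0, 0], [0, 0, -0.08, 0, 0], [0, 0, -0.12, 0, 0], [0, 0, -0.16, 0, 0], [0, 0, -0.2, 0, 0], [0, 0, -0.24, 0, 0], [0, 0, -0.25, 0, 0], [0, 0, -0.25, 0, 0]]'
python3 - <<'E'
from h import *
print(at(),totool(np.array([.572,.303,.305])-env.get_obs()["tool_pos"]))
E
```

```text
time_s: 24.12
tool_pos: [0.4252, -0.2089, 0.0517]
tool_rot: [179.9, -0.2, 8.0]
force: [0.1, 0.6, 0.4]
grip_width: 0.058
grasp_force: 0.0
time_s: 24.53
tool_pos: [0.424, -0.2084, 0.0507]
tool_rot: [180.0, -0.1, 8.0]
force: [0.0, 1.0, 6.7]
grip_width: 0.0355
grasp_force: 23.6
time_s: 25.2
tool_pos: [0.4248, -0.2091, 0.3034]
tool_rot: [179.8, -0.4, 8.0]
force: [0.5, -0.2, -1.3]
grip_width: 0.0354
grasp_force: 23.4
(array([ 0.4248, -0.2091,  0.3034]), array([179.82,  -0.4 ,   8.  ]), 25.2) [ 0.21703424 -0.48659422 -0.00164175]
```

View pics/w6.png

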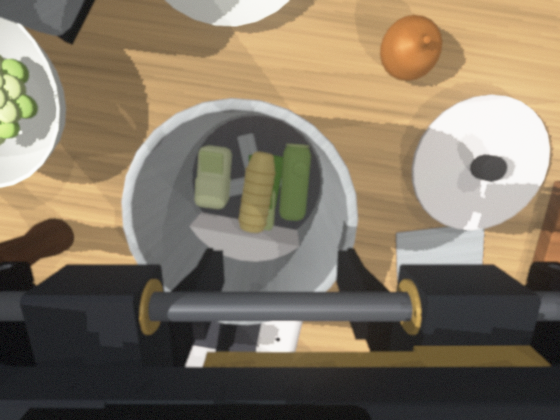

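Four pieces lie low in the hopper (core at (213,177), cob (257,190), stalk (295,182), leek under the cob). The carrot top is gripped and comes next.

```bash
python3 steer.py '[[0.217, -0.487, 0, 0, 0], [0.217, -0.487, 0, 0, 0], [0.217, -0.487, 0, 0, 0], [0.217, -0.487, 0, 0, 0], [0.217, -0.487, 0, 0, 0], [0.217, -0.487, 0, 0, 0], [0.217, -0.487, 0, 0, 0], [0.217, -0.487, 0, 0, 0]]'; python3 steer.py '[[0.081, -0.182, 0, 0, 0], [0.081, -0.182, 0, 0, 0], [0.081, -0.182, 0, 0, 0], [0.081, -0.182, 0, 0, 0], [0.081, -0.182, 0, 0, 0], [0.081, -0.182, 0, 0, 0], [0.081, -0.182, 0.03, 0, 0], [0.081, -0.182, 0.06, 0, 0]]';python3 steer.py '[[0, 0, 0, 0, 0], [0, 0, 0, 0, 0.065], [0, 0, 0, 0, 0.065], [0, 0, 0, 0, 0.065], [0, 0, -0.02, 0, 0.065], [0, 0, -0.06, 0, 0.065], [0, 0, -0.06, 0, 0.065]]'
python3 - <<'E'
from h import *
print(at()); c=cam("wrist","w8"); s=cam("scene"); d=cam("side")
W=c["color"][60:330,100:560]; S=cv2.resize(s["color"][180:320,120:320],None,fx=2,fy=2)
o=np.zeros((560,640,3),np.uint8); o[:270,:460]=W; o[270:550,:400]=S; cv2.imwrite("pics/m1.png",o)
E
```

```text
time_s: 25.87
tool_pos: [0.5143, 0.1138, 0.2969]
tool_rot: [180.0, 0.2, 8.0]
force: [0.8, -0.4, -0.8]
grip_width: 0.0355
grasp_force: 23.4
time_s: 26.53
tool_pos: [0.5701, 0.3044, 0.2377]
tool_rot: [-180.0, -0.0, 8.1]
force: [-0.1, -1.3, -1.4]
grip_width: 0.0356
grasp_force: 23.4
time_s: 27.12
tool_pos: [0.5729, 0.3053, 0.3098]
tool_rot: [-179.7, -0.8, 8.0]
force: [0.7, 0.9, 2.1]
grip_width: 0.063
grasp_force: 0.0
(array([0.5729, 0.3053, 0.3098]), array([-179.69,   -0.8 ,    7.98]), 27.12)
```

View pics/m1.png

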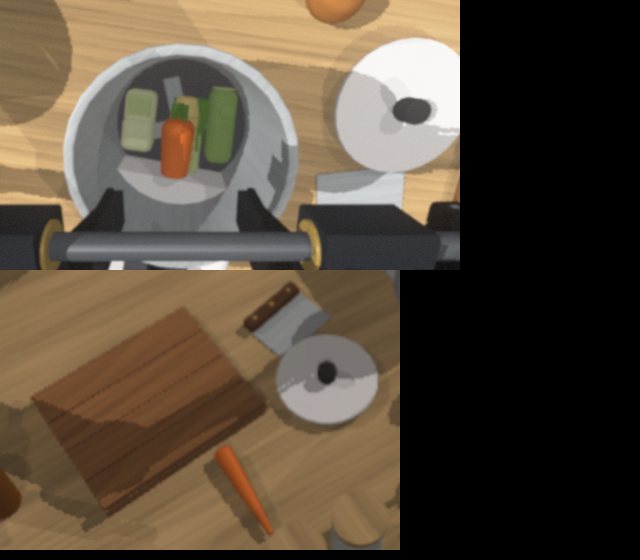

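All five trimmings are in the hopper (carrot top (177,148) on top) and the board is empty. Next is the lid, at wrist (410,110) in the crop.

```bash
python3 steer.py '[[0.018, 0.303, 0, 0, 0.065], [0.018, 0.303, 0, 0, 0.065], [0.018, 0.303, 0, 0, 0.065], [0.018, 0.303, 0, 0, 0.065], [0.018, 0.303, 0.0, 0, 0.065], [0.018, 0.303, 0.0, 0, 0.065], [0.018, 0.303, 0.0, 0, 0.065], [0.018, 0.303, 0, 0, 0.065]]' 40;python3 steer.py '[[0, 0, 0.04, 0, 0.065], [0, 0, 0.08, 0, 0.065], [0, 0, 0.08, 0, 0.065], [0, 0, 0.08, 0, 0.065]]'
python3 - <<'E'
from h import *
from scipy.optimize import least_squares
print(at()); c=cam("wrist","w9"); h=cv2.cvtColor(c["color"],cv2.COLOR_BGR2HSV)
m=((h[...,1]<40)&(h[...,2]>120)).astype(np.uint8); m[255:]=0
n,l,st,ce=cv2.connectedComponentsWithStats(m); i=1+np.argmax(st[1:,4]); print(st[i],ce[i])
ct=max(cv2.findContours((l==i).astype(np.uint8),0,1)[0],key=len)[:,0]; ct=ct[(ct[:,1]<245)&(ct[:,0]>3)&(ct[:,1]>3)]
P=plane(c,ct,.018)[:,:2]; r=least_squares(lambda q:np.hypot(*(P-q[:2]).T)-q[2],[.63,0,.09],loss="soft_l1",f_scale=.003); print(r.x,np.abs(r.fun).mean())
k=((h[...,2]<60)).astype(np.uint8); k[250:]=0;n,l,st,ce=cv2.connectedComponentsWithStats(k)
for j in range(1,n):
    if st[j,4]>200: print(st[j],ce[j],plane(c,[ce[j]],.045))
print(totool(np.r_[r.x[:2],.042]-env.get_obs()["tool_pos"]))
E
```

```text
time_s: 27.93
tool_pos: [0.6303, -0.004, 0.299]
tool_rot: [179.7, 0.1, 7.4]
force: [1.4, -2.0, 0.5]
grip_width: 0.0649
grasp_force: 0.0
time_s: 28.27
tool_pos: [0.6282, 0.0063, 0.2172]
tool_rot: [-180.0, 0.3, 8.0]
force: [-0.1, 0.5, 0.7]
grip_width: 0.0646
grasp_force: 0.0
(array([0.6282, 0.0063, 0.2172]), array([-179.96,    0.34,    8.02]), 28.27)
[  196   101   168   154 20200] [279.11128713 179.79871287]
[0.62903377 0.00703747 0.09167221] 0.0002936711299239905
[-0.0008176  -0.00065092  0.17814957]
```

View pics/w9.png

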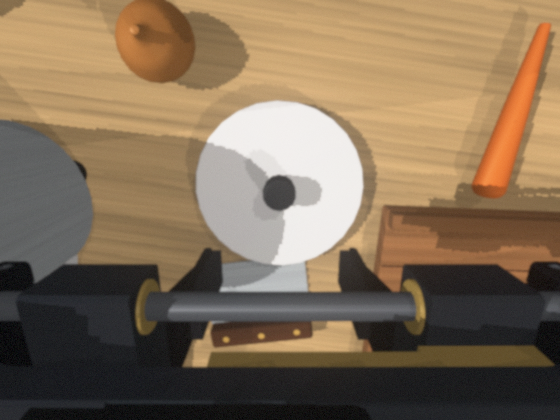

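The lid disc is clear (centre (279,183)), a clean circle fit at (0.629, 0.007) with radius 92 mm; the knob is at (279,193). I'll settle, then descend.

```bash
python3 steer.py '[[0, 0, 0.04, 0, 0.065], [0, 0, 0.08, 0, 0.065], [0, 0, 0.1, 0, 0.065], [0, 0, 0.1, 0, 0.065], [0, 0, 0.1, 0, 0.065], [0, 0, 0.1, 0, 0.065]]'
python3 - <<'E'
from h import *
print(at(),totool(np.r_[.6290,.0070,.042]-env.get_obs()["tool_pos"]))
E
```

```text
time_s: 28.82
tool_pos: [0.6327, 0.0065, 0.1235]
tool_rot: [180.0, -0.3, 8.0]
force: [-0.0, -0.3, 0.5]
grip_width: 0.0649
grasp_force: 0.0
(array([0.6327, 0.0065, 0.1235]), array([179.97,  -0.35,   8.03]), 28.82) [-0.00406272 -0.00107203  0.08146358]
```

```bash
python3 steer.py '[[-0.003, -0.001, 0.03, 0, 0.065], [-0.003, -0.001, 0.055, 0, 0.065], [-0.003, -0.001, 0.07, 0, 0.065], [-0.003, -0.001, 0.078, 0, 0.065], [-0.003, -0.001, 0.081, 0, 0.065], [-0.003, -0.001, 0.081, 0, 0], [-0.003, -0.001, 0.081, 0, 0], [-0.003, -0.001, 0.081, 0, 0]]' 45; python3 steer.py '[[0, 0, 0, 0, 0], [0, 0, 0, 0, 0], [0, 0, 0, 0, 0], [0, 0, 0, 0, 0], [0, 0, 0, 0, 0], [0, 0, 0, 0, 0]]'
python3 - <<'E'
from h import *
print(at())
E
```

```text
time_s: 29.48
tool_pos: [0.6285, 0.0068, 0.0406]
tool_rot: [180.0, -0.2, 8.0]
force: [0.1, -0.3, 0.1]
grip_width: 0.0521
grasp_force: 0.0
time_s: 29.98
tool_pos: [0.6273, 0.0069, 0.0392]
tool_rot: [-180.0, -0.0, 8.0]
force: [-1.1, 0.3, 3.8]
grip_width: 0.033
grasp_force: 45.0
(array([0.6273, 0.0069, 0.0392]), array([-1.7999e+02, -5.0000e-02,  8.0100e+00]), 29.98)
```

```bash
python3 steer.py '[[0, 0, -0.03, 0, 0], [0, 0, -0.06, 0, 0], [0, 0, -0.1, 0, 0], [0, 0, -0.14, 0, 0], [0, 0, -0.18, 0, 0], [0, 0, -0.22, 0, 0], [0, 0, -0.26, 0, 0], [0, 0, -0.28, 0, 0]]'; python3 steer.py '[[0, 0, 0, 0, 0], [0, 0, 0, 0, 0]]'
python3 - <<'E'
from h import *
# hopper centre again not needed; lid offset in tool
t=env.get_obs()["tool_pos"]; print(at()); print(totool(np.r_[.5717-.0015,.303,.32]-t))
c=cam("wrist"); h=cv2.cvtColor(c["color"],cv2.COLOR_BGR2HSV)
from scipy.optimize import least_squares
m=((h[...,1]<40)&(h[...,2]>100)).astype(np.uint8); m[255:]=0
n,l,st,ce=cv2.connectedComponentsWithStats(m); i=1+np.argmax(st[1:,4])
ct=max(cv2.findContours((l==i).astype(np.uint8),0,1)[0],key=len)[:,0]; ct=ct[(ct[:,1]<245)&(ct[:,0]>3)&(ct[:,1]>3)]
P=plane(c,ct,t[2]-.0392+.018)[:,:2]; r=least_squares(lambda q:np.hypot(*(P-q[:2]).T)-.092,[.63,0],loss="soft_l1",f_scale=.003); print(st[i],r.x,np.abs(r.fun).mean(),r.x-t[:2])
E
```

```text
time_s: 30.65
tool_pos: [0.628, 0.0065, 0.3236]
tool_rot: [180.0, -0.3, 8.0]
force: [0.4, -0.8, -1.1]
grip_width: 0.0328
grasp_force: 45.0
time_s: 30.82
tool_pos: [0.6271, 0.0066, 0.3186]
tool_rot: [180.0, -0.1, 8.0]
force: [1.7, 0.4, -3.1]
grip_width: 0.0326
grasp_force: 45.0
(array([0.6271, 0.0066, 0.3186]), array([ 1.7998e+02, -5.0000e-02,  8.0000e+00]), 30.82)
[-0.01507322 -0.30144712 -0.00151133]
[    0    84   444   171 51460] [0.62842988 0.0308979 ] 0.016242465292770143 [0.00134141 0.02431245]
```

```bash
python3 steer.py '[[-0.015, -0.301, 0, 0, 0], [-0.015, -0.301, 0, 0, 0], [-0.015, -0.301, 0, 0, 0], [-0.015, -0.301, 0, 0, 0], [-0.015, -0.301, 0, 0, 0], [-0.015, -0.301, 0, 0, 0], [-0.015, -0.301, 0, 0, 0], [-0.015, -0.301, 0, 0, 0]]'; python3 steer.py '[[0, 0, 0, 0, 0], [0, 0, 0, 0, 0], [0, 0, 0, 0, 0], [0, 0, 0.02, 0, 0], [0, 0, 0.04, 0, 0], [0, 0, 0.04, 0, 0], [0, 0, 0.04, 0, 0]]'
python3 - <<'E'
from h import *
print(at(),totool(np.r_[.5702,.303,.252]-env.get_obs()["tool_pos"]),env.get_obs()["grip_width"])
cam("wrist","w10"); s=cam("side"); p=proj(s,[[.572,.303,.225]])[0].astype(int); a=cam("scene"); q=proj(a,[[.572,.303,.225]])[0].astype(int)
f=lambda c,p:cv2.resize(c["color"][max(p[1]-80,0):p[1]+80,p[0]-65:p[0]+65],(390,480),interpolation=cv2.INTER_CUBIC)
cv2.imwrite("pics/m2.png",np.hstack([f(a,q),f(s,p)]))
E
```

```text
time_s: 31.53
tool_pos: [0.5646, 0.3122, 0.3144]
tool_rot: [-179.7, 0.4, 8.7]
force: [-1.7, 1.0, -2.6]
grip_width: 0.0329
grasp_force: 45.0
time_s: 32.12
tool_pos: [0.5701, 0.3003, 0.2769]
tool_rot: [179.9, 0.2, 7.8]
force: [0.9, -0.6, -2.1]
grip_width: 0.033
grasp_force: 45.0
(array([0.5701, 0.3003, 0.2769]), array([179.88,   0.19,   7.85]), 32.12) [ 0.00056614 -0.00268591  0.02486708] 0.03302128869431552
```

View pics/m2.png

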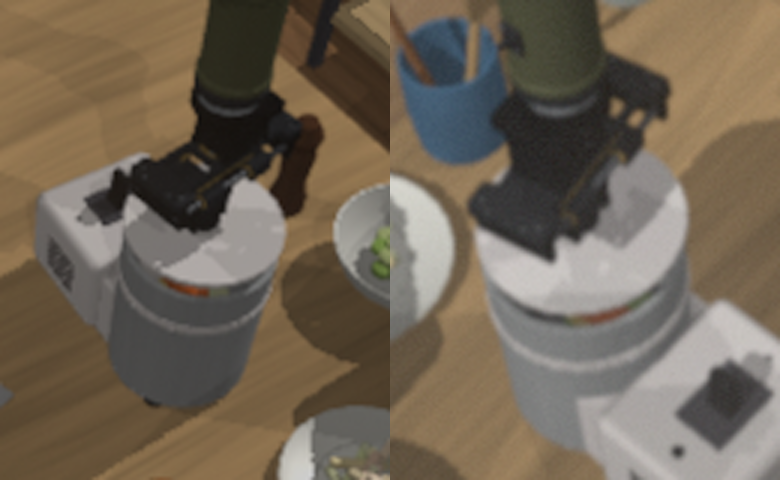

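The lid hangs level about 25 mm above the rim and centred in both views. I'll lower it slowly.

```bash
python3 steer.py '[[0, -0.002, 0.003, 0, 0], [0, -0.002, 0.006, 0, 0], [0, -0.002, 0.009, 0, 0], [0, -0.002, 0.012, 0, 0], [0, -0.002, 0.015, 0, 0], [0, -0.002, 0.018, 0, 0], [0, -0.002, 0.021, 0, 0], [0, -0.002, 0.023, 0, 0]]'; python3 steer.py '[[0, 0, 0, 0, 0], [0, 0, 0, 0, 0], [0, 0, 0.001, 0, 0], [0, 0, 0.002, 0, 0]]'
python3 - <<'E'
from h import *
print(at(),env.get_obs()["force"])
E
```

```text
time_s: 32.93
tool_pos: [0.5698, 0.3046, 0.255]
tool_rot: [180.0, 0.0, 8.0]
force: [-0.5, 0.6, -2.2]
grip_width: 0.0328
grasp_force: 45.0
time_s: 33.27
tool_pos: [0.57, 0.3048, 0.2538]
tool_rot: [-180.0, -0.0, 8.0]
force: [0.3, 0.3, -3.2]
grip_width: 0.0331
grasp_force: 45.0
(array([0.57  , 0.3048, 0.2538]), array([-1.7999e+02, -4.0000e-02,  8.0100e+00]), 33.27) [ 0.3243033  0.3423474 -3.1561876]
```

```bash
python3 steer.py '[[0, 0, 0.001, 0, 0], [0, 0, 0.001, 0, 0], [0, 0, 0.001, 0, 0.06], [0, 0, 0.001, 0, 0.06], [0, 0, 0.001, 0, 0.06], [0, 0, 0.001, 0, 0.06], [0, 0, 0.001, 0, 0.06], [0, 0, 0.001, 0, 0.06]]'; python3 steer.py '[[0, 0, -0.03, 0, 0.06], [0, 0, -0.07, 0, 0.06], [0, 0, -0.1, 0, 0.06], [0, 0, -0.1, 0, 0.06], [0, 0, -0.1, 0, 0.06], [0, 0, -0.1, 0, 0.06]]'
python3 - <<'E'
from h import *
from scipy.optimize import least_squares
print(at()); c=cam("wrist","w11"); g=c["color"]; h=cv2.cvtColor(g,cv2.COLOR_BGR2HSV)
a=cam("scene");s=cam("side"); p=proj(s,[[.43,.29,.16]])[0].astype(int);q=proj(a,[[.43,.29,.16]])[0].astype(int)
f=lambda c,p:cv2.resize(c["color"][max(p[1]-60,0):max(p[1]-60,0)+120,p[0]-60:p[0]+60],(300,300),interpolation=cv2.INTER_CUBIC)
print(p,q)
o=np.zeros((600,800,3),np.uint8); o[:420,:500]=g[:,60:]; o[:300,500:]=f(a,q); o[300:,500:]=f(s,p); cv2.imwrite("pics/m3.png",o)
E
```

```text
time_s: 33.93
tool_pos: [0.57, 0.3047, 0.2528]
tool_rot: [-180.0, -0.0, 8.0]
force: [0.4, 0.1, 0.7]
grip_width: 0.0585
grasp_force: 0.0
time_s: 34.43
tool_pos: [0.5697, 0.3046, 0.352]
tool_rot: [180.0, 0.0, 8.0]
force: [-0.3, 0.0, -1.1]
grip_width: 0.0597
grasp_force: 0.0
(array([0.5697, 0.3046, 0.352 ]), array([1.7998e+02, 3.0000e-02, 8.0100e+00]), 34.43)
[281 310] [318 140]
```

View pics/m3.png

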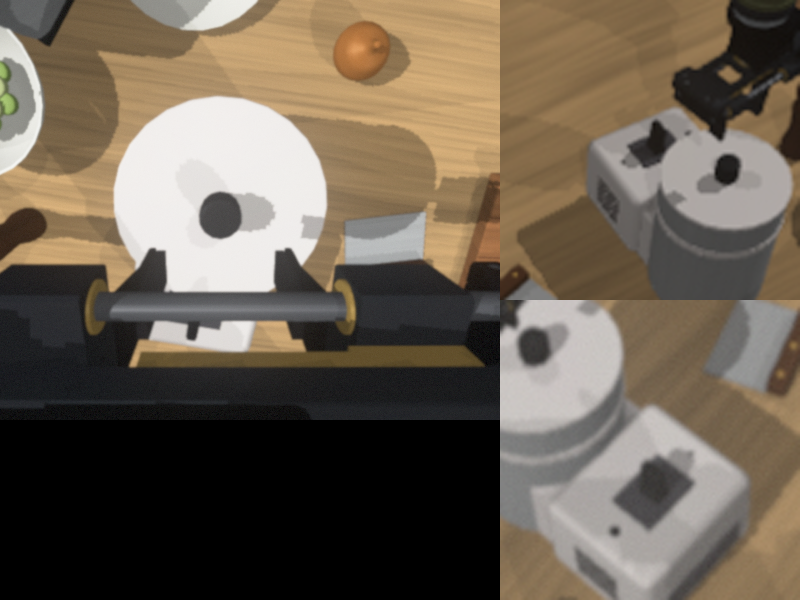

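The lid sits flat in the mouth (wrist (220,195) in the picture), and the toggle stands upright at scene crop (658,135). I'll close the fingers and go to the toggle's right side.

```bash
python3 steer.py '[[-0.168, 0.032, 0, 0, 0], [-0.168, 0.032, 0, 0, 0], [-0.168, 0.032, 0, 0, 0], [-0.168, 0.032, 0, 0, 0], [-0.168, 0.032, 0.03, 0, 0], [-0.168, 0.032, 0.07, 0, 0], [-0.168, 0.032, 0.1, 0, 0], [-0.168, 0.032, 0.1, 0, 0]]';python3 steer.py '[[0, 0, 0, 0, 0], [0, 0, 0, 0, 0], [0, 0, 0, 0, 0], [0, 0, 0, 0, 0], [0, 0, 0, 0, 0], [0, 0, 0, 0, 0]]'
python3 - <<'E'
from h import *
a=cam("scene","s5");s=cam("side","d5");print(at())
print(cross(a,(321.2,128.8),s,(283,315.5)))
print("hopper-centred front face line", plane(s,[(221+ (553-500)/2.5,250+(506-300)/2.5),(221+(656-500)/2.5,250+(405-300)/2.5),(221+(748-500)/2.5,250+(476-300)/2.5)],.135).round(3).tolist())
print(totool(np.r_[.408,.255,.183]-env.get_obs()["tool_pos"]))
E
```

```text
time_s: 35.25
tool_pos: [0.404, 0.2469, 0.2456]
tool_rot: [179.7, 0.6, 8.0]
force: [0.3, -0.5, -0.5]
grip_width: 0.0146
grasp_force: 0.0
time_s: 35.75
tool_pos: [0.4084, 0.2499, 0.2535]
tool_rot: [-180.0, -0.1, 8.0]
force: [-0.5, 0.3, -0.8]
grip_width: 0.0006
grasp_force: 0.0
(array([0.4082, 0.2497, 0.253 ]), array([-1.7999e+02, -4.0000e-02,  8.0100e+00]), 35.85)
(array([0.40774401, 0.3140631 , 0.19068338]), np.float64(0.0026832231706340184))
hopper-centred front face line [[0.481, 0.393, 0.135], [0.473, 0.231, 0.135], [0.341, 0.241, 0.135]]
[ 0.00052133 -0.0052431   0.06999931]
```

```bash
python3 steer.py '[[0, 0, 0.03, 0, 0], [0, 0, 0.06, 0, 0], [0, 0, 0.07, 0, 0], [0.002, -0.015, 0.07, 0, 0], [0.005, -0.035, 0.07, 0, 0], [0.005, -0.035, 0.07, 0, 0], [0.005, -0.035, 0.07, 0, 0]]';python3 steer.py '[[0.0007, -0.005, 0, 0, 0], [0.0014, -0.01, 0, 0, 0], [0.002, -0.014, 0, 0, 0], [0.002, -0.014, 0, 0, 0], [0.002, -0.014, 0, 0, 0]]'
python3 - <<'E'
from h import *
a=cam("scene","s6");s=cam("side","d6");print(at())
f=lambda c,p:cv2.resize(c["color"][max(p[1]-40,0):max(p[1]-40,0)+80,p[0]-50:p[0]+50],(400,320),interpolation=cv2.INTER_CUBIC)
cv2.imwrite("pics/m4.png",np.hstack([f(a,(320,135)),f(s,(283,315))]))
E
```

```text
time_s: 36.43
tool_pos: [0.408, 0.2859, 0.183]
tool_rot: [-180.0, -0.0, 8.1]
force: [-0.5, 0.2, 0.1]
grip_width: 0.0003
grasp_force: 0.0
time_s: 36.85
tool_pos: [0.4084, 0.2988, 0.1827]
tool_rot: [180.0, -0.0, 8.0]
force: [-0.3, -1.2, 1.1]
grip_width: 0.0004
grasp_force: 0.5
(array([0.4083, 0.2987, 0.1826]), array([ 1.7998e+02, -1.0000e-02,  7.9800e+00]), 36.95)
```

View pics/m4.png

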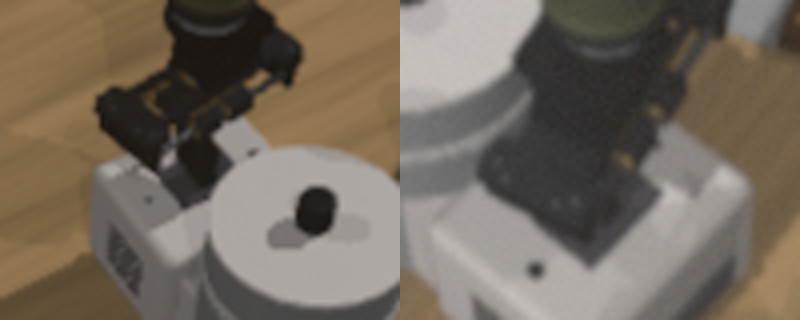

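The gripper hides the toggle, so I'll use force: contact has just begun at y≈0.299.

```bash
python3 steer.py '[[0.0006, -0.004, 0, 0, 0], [0.001, -0.008, 0, 0, 0], [0.0016, -0.011, 0, 0, 0], [0.0016, -0.011, 0, 0, 0]]'
```

```text
time_s: 37.28
tool_pos: [0.4088, 0.3091, 0.1825]
tool_rot: [179.8, -0.0, 8.0]
force: [1.0, -6.5, 4.1]
grip_width: 0.0003
grasp_force: 3.3
```

```bash
python3 steer.py '[[0.0005, -0.003, 0, 0, 0], [0.0007, -0.005, 0, 0, 0], [0.0007, -0.005, 0, 0, 0]]'
```

```text
time_s: 37.53
tool_pos: [0.4089, 0.3126, 0.182]
tool_rot: [179.7, 0.0, 7.9]
force: [1.1, -7.5, 1.8]
grip_width: 0.0003
grasp_force: 4.0
```

```bash
python3 steer.py '[[0.0004, -0.003, 0, 0, 0], [0.0006, -0.004, 0, 0, 0], [0.0006, -0.004, 0, 0, 0]]'
```

```text
time_s: 37.78
tool_pos: [0.409, 0.3143, 0.1816]
tool_rot: [179.5, 0.1, 7.8]
force: [1.0, -11.7, 2.4]
grip_width: 0.0005
grasp_force: 5.9
```

```bash
python3 steer.py '[[0, 0, 0, 0, 0], [0, 0, 0, 0, 0], [0, 0, 0, 0, 0], [0, 0, 0, 0, 0], [0, 0, 0, 0, 0], [0, 0, 0, 0, 0], [0, 0, 0, 0, 0], [0, 0, 0, 0, 0]]'; python3 steer.py '[[0, 0, 0, 0, 0], [0, 0, 0, 0, 0], [0, 0, 0, 0, 0], [0, 0, 0, 0, 0], [0, 0, 0, 0, 0], [0, 0, 0, 0, 0], [0, 0, 0, 0, 0], [0, 0, 0, 0, 0]]';python3 steer.py '[[0.001, 0.03, 0, 0, 0], [0.001, 0.065, 0, 0, 0], [0.001, 0.065, 0, 0, 0], [0.001, 0.065, -0.04, 0, 0], [0.001, 0.065, -0.08, 0, 0], [0.001, 0.065, -0.12, 0, 0], [0.001, 0.065, -0.12, 0, 0], [0.001, 0.065, -0.12, 0, 0]]'
python3 - <<'E'
from h import *
print(at())
E
```

```text
time_s: 38.45
tool_pos: [0.409, 0.3143, 0.1816]
tool_rot: [179.5, 0.1, 7.8]
force: [1.0, -12.4, 1.7]
grip_width: 0.0005
grasp_force: 5.8
time_s: 39.12
tool_pos: [0.409, 0.3143, 0.1816]
tool_rot: [179.5, 0.1, 7.8]
force: [1.0, -12.3, 3.1]
grip_width: 0.0003
grasp_force: 5.8
time_s: 39.78
tool_pos: [0.4192, 0.2569, 0.3053]
tool_rot: [-179.8, -0.3, 8.0]
force: [0.1, 0.0, -0.6]
grip_width: 0.0005
grasp_force: 0.0
(array([0.4192, 0.2569, 0.3053]), array([-179.82,   -0.31,    8.04]), 39.78)
```

Held at the stop for about two seconds, then released. Next is the scraper: I'll hover over its handle with the tool turned across it.

```bash
python3 steer.py '[[-0.007, 0.25, 0, -95, 0.06], [-0.007, 0.25, 0, -95, 0.06], [-0.007, 0.25, 0, -95, 0.06], [-0.007, 0.25, 0, -95, 0.06], [-0.007, 0.25, 0, -95, 0.06], [-0.007, 0.25, 0.04, -95, 0.06], [-0.007, 0.25, 0.04, -95, 0.06], [-0.007, 0.25, 0.04, -95, 0.06]]' 25;python3 steer.py '[[0, 0, 0, -38, 0.06], [0, 0, 0, -38, 0.06], [0, 0, 0, -38, 0.06], [0, 0, 0, -38, 0.06], [0, 0, 0, -38, 0.06], [0, 0, 0, -38, 0.06], [0, 0, 0, -38, 0.06], [0, 0, 0, -38, 0.06]]'
python3 - <<'E'
from h import *
print(at()); c=cam("wrist","w12"); a=cam("scene");s=cam("side")
f=lambda c,p:cv2.resize(c["color"][max(p[1]-30,0):max(p[1]-30,0)+60,p[0]-35:p[0]+35],(240,210),interpolation=cv2.INTER_CUBIC)
o=np.zeros((420,800,3),np.uint8);o[:,:560]=c["color"];o[:210,560:]=f(a,(320,140));o[210:,560:]=f(s,(283,320));cv2.imwrite("pics/m5.png",o)
E
```

```text
time_s: 40.45
tool_pos: [0.4439, 0.0001, 0.2576]
tool_rot: [-179.7, 0.4, 59.9]
force: [-1.0, -0.5, -0.3]
grip_width: 0.0458
grasp_force: 0.0
time_s: 41.12
tool_pos: [0.4455, 0.007, 0.2613]
tool_rot: [-179.9, 0.0, 98.0]
force: [-0.3, 0.2, -0.2]
grip_width: 0.0599
grasp_force: 0.0
(array([0.4455, 0.007 , 0.2613]), array([-179.9 ,    0.  ,   97.96]), 41.12)
```

View pics/m5.png

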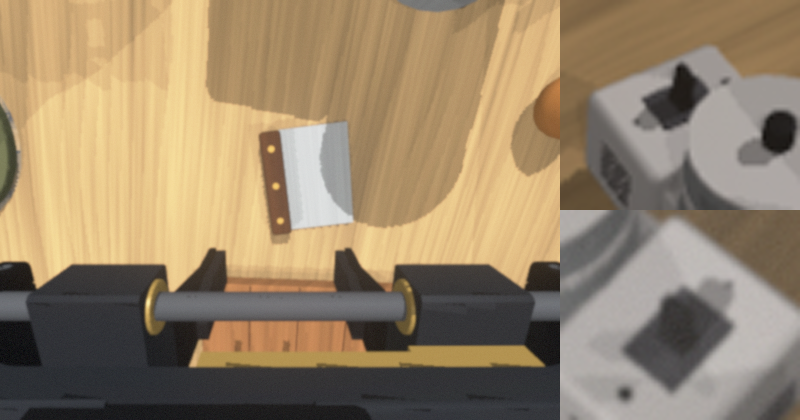

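The toggle is back upright. The scraper handle runs from (270,133) to (280,234) with its blade edge from (347,122) to (353,222).

Run:
```python
from h import *
c=cam("wrist"); H=plane(c,[(261,133),(280,131),(290,233),(271,236)],.022);E=plane(c,[(347,122),(353,222)],.003)
print(H.round(4).tolist(),E.round(4).tolist()); m=H[:,:2].mean(0); e=E[:,:2].mean(0); d=E[0]-E[1]; dh=H[:2].mean(0)-H[2:].mean(0)
print("mid",m,"edge",e,"dist",np.linalg.norm(e-m),"yaw",np.degrees(np.arctan2(*(e-m)[::-1])),np.degrees(np.arctan2(-d[0],d[1])),np.degrees(np.arctan2(-dh[0],dh[1])),"len",np.linalg.norm(d),np.linalg.norm(dh))
print(at(),totool(np.r_[m,.025]-env.get_obs()["tool_pos"]))
```

```text
[[0.4145, 0.063, 0.022], [0.4362, 0.0684, 0.022], [0.4667, -0.0559, 0.022], [0.443, -0.0634, 0.022]] [[0.5156, 0.0894, 0.003], [0.5492, -0.0356, 0.003]]
mid [0.44009047 0.00304215] edge [0.53241282 0.02692676] dist 0.09536189207369432 yaw 14.504904149448445 15.025156501413687 13.249588972320051 len 0.12944146108413232 0.12872346595616524
(array([0.4459, 0.0066, 0.2622]), array([-1.7998e+02,  2.0000e-02,  9.7980e+01]), 41.32) [-0.00266878 -0.00622338  0.23716951]
```

```bash
python3 steer.py '[[-0.003, -0.006, 0.04, -6.4, 0.06], [-0.003, -0.006, 0.08, -6.4, 0.06], [-0.003, -0.006, 0.12, -6.4, 0.06], [-0.003, -0.006, 0.15, -6.4, 0.06], [-0.003, -0.006, 0.18, -6.4, 0.06], [-0.003, -0.006, 0.19, -6.4, 0.06], [-0.003, -0.006, 0.19, -6.4, 0.06], [-0.003, -0.006, 0.19, -6.4, 0.06]]'
python3 - <<'E'
from h import *
print(at(),totool(np.r_[.4401,.003,.025]-env.get_obs()["tool_pos"]))
E
```

```text
time_s: 41.98
tool_pos: [0.4412, 0.0027, 0.0733]
tool_rot: [180.0, 0.0, 104.4]
force: [-0.1, 0.3, 0.4]
grip_width: 0.0598
grasp_force: 0.0
(array([0.4412, 0.0027, 0.0733]), array([1.7997e+02, 3.0000e-02, 1.0439e+02]), 41.98) [ 0.00062343 -0.00096945  0.04826799]
```

```bash
python3 steer.py '[[0, -0.001, 0.02, 0, 0.06], [0, -0.001, 0.035, 0, 0.06], [0, -0.001, 0.044, 0, 0.06], [0, -0.001, 0.048, 0, 0.06], [0, -0.001, 0.048, 0, 0], [0, -0.001, 0.048, 0, 0], [0, -0.001, 0.048, 0, 0], [0, -0.001, 0.048, 0, 0]]' 45;python3 steer.py '[[0, 0, 0, 0, 0], [0, 0, 0, 0, 0], [0, 0, 0, 0, 0], [0, 0, 0, 0, 0], [0, 0, 0, 0, 0], [0, 0, 0, 0, 0]]'; python3 steer.py '[[0, 0, -0.02, 0, 0], [0, 0, -0.05, 0, 0], [0, 0, -0.08, 0, 0], [0, 0, -0.11, 0, 0], [0, 0, -0.12, 0, 0], [0, 0, -0.12, 0, 0]]'
python3 - <<'E'
from h import *
print(at()); cam("wrist","w13")
E
```

```text
time_s: 42.65
tool_pos: [0.4405, 0.0025, 0.0255]
tool_rot: [179.9, 0.0, 104.4]
force: [-0.6, -0.5, 0.6]
grip_width: 0.0409
grasp_force: 0.0
time_s: 43.15
tool_pos: [0.44, 0.0024, 0.0249]
tool_rot: [180.0, 0.0, 104.4]
force: [-0.8, 0.4, 4.5]
grip_width: 0.0251
grasp_force: 45.0
time_s: 43.65
tool_pos: [0.4413, 0.0026, 0.1467]
tool_rot: [179.7, 0.0, 104.4]
force: [-0.1, 0.3, -3.6]
grip_width: 0.0254
grasp_force: 45.0
(array([0.4413, 0.0026, 0.1467]), array([1.7970e+02, 5.0000e-02, 1.0441e+02]), 43.65)
```

```bash
python3 steer.py '[[-0.3, -0.008, 0, 7.8, 0], [-0.3, -0.008, 0, 7.8, 0], [-0.3, -0.008, 0, 7.8, 0], [-0.3, -0.008, 0, 7.8, 0], [-0.3, -0.008, 0, 7.8, 0], [-0.3, -0.008, 0, 7.8, 0], [-0.3, -0.008, 0, 7.8, 0], [-0.3, -0.008, 0, 7.8, 0]]';python3 steer.py '[[0, 0, 0, 0, 0], [0, 0, 0, 0, 0], [0, 0, 0, 0, 0], [0, 0, 0, 0, 0], [0, 0, 0, 0, 0], [0, 0, 0, 0, 0]]'
python3 - <<'E'
from h import *
print(at(),env.get_obs()["grip_width"]); c=cam("wrist","w14");a=cam("scene","s14")
f=lambda c,p:cv2.resize(c["color"][p[1]-50:p[1]+70,p[0]-80:p[0]+80],(480,360),interpolation=cv2.INTER_CUBIC)
cv2.imwrite("pics/m6.png",np.hstack([cv2.resize(c["color"],(320,240)),f(a,(200,245))[:240]]))
E
```

```text
time_s: 44.37
tool_pos: [0.5042, -0.2981, 0.1418]
tool_rot: [-179.7, 0.3, 96.2]
force: [-0.8, -0.6, -0.4]
grip_width: 0.0257
grasp_force: 45.0
time_s: 44.87
tool_pos: [0.5068, -0.2888, 0.1447]
tool_rot: [180.0, -0.0, 96.7]
force: [1.3, -0.2, -1.7]
grip_width: 0.0257
grasp_force: 45.0
(array([ 0.5068, -0.2888,  0.1447]), array([ 1.7996e+02, -1.0000e-02,  9.6720e+01]), 44.87) 0.025700902520072854
```

View pics/m6.png

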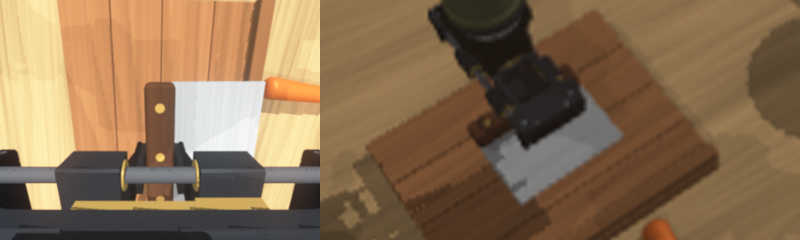

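I'm past my picture limit, so from here I use numbers only. The scraper hangs level over the board, blade toward the stop. I'll lower it short of the stop.

```bash
python3 steer.py '[[0, 0, 0.03, 0, 0], [0, 0, 0.06, 0, 0], [0, 0, 0.08, 0, 0], [0, 0, 0.088, 0, 0], [0, 0, 0.091, 0, 0], [0, 0, 0.093, 0, 0], [0, 0, 0.094, 0, 0], [0, 0, 0.094, 0, 0]]';python3 steer.py '[[0, 0, 0.001, 0, 0], [0, 0, 0.002, 0, 0], [0, 0, 0.002, 0, 0]]'
python3 - <<'E'
from h import *
print(at()); c=cam("wrist"); 
for r in (20,70,110): print(r,c["color"][r,400:520:4].mean(1).astype(int).tolist())
print(proj(c,[[.599,-.1237,.024],[.6014,-.1251,.042],[.617,-.278,.024]]).round(0).tolist())
E
```

```text
time_s: 45.63
tool_pos: [0.5076, -0.2907, 0.052]
tool_rot: [179.9, 0.1, 96.6]
force: [-0.0, -0.3, -0.7]
grip_width: 0.0253
grasp_force: 45.0
time_s: 45.88
tool_pos: [0.5068, -0.2903, 0.0491]
tool_rot: [179.9, 0.0, 96.6]
force: [-0.4, 0.3, -2.1]
grip_width: 0.0256
grasp_force: 45.0
(array([ 0.5068, -0.2903,  0.0491]), array([1.7994e+02, 4.0000e-02, 9.6620e+01]), 45.88)
20 [175, 171, 169, 167, 170, 171, 146, 119, 157, 148, 145, 152, 160, 159, 154, 151, 152, 153, 159, 160, 165, 165, 164, 161, 162, 159, 152, 143, 142, 147]
70 [158, 156, 156, 160, 158, 101, 148, 148, 147, 151, 158, 160, 155, 151, 151, 153, 158, 161, 168, 167, 162, 163, 163, 161, 149, 139, 140, 144, 151, 158]
110 [161, 163, 164, 148, 115, 150, 150, 151, 147, 156, 160, 154, 152, 154, 157, 163, 167, 168, 163, 164, 165, 162, 157, 142, 141, 139, 144, 157, 117, 91]
[[529.0, -58.0], [567.0, -77.0], [470.0, 259.0]]
```

```bash
python3 steer.py '[[0, 0.003, 0.001, 0, 0], [0, 0.006, 0.001, 0, 0], [0, 0.009, 0.001, 0, 0], [0, 0.009, 0.001, 0, 0]]'; python3 steer.py '[[0, 0.002, 0, 0, 0], [0, 0.004, 0, 0, 0], [0, 0.004, 0, 0, 0]]'; python3 steer.py '[[0, 0.002, 0, 0, 0], [0, 0.002, 0, 0, 0]]'
```

```text
time_s: 46.27
tool_pos: [0.5151, -0.2904, 0.049]
tool_rot: [-180.0, 0.1, 96.6]
force: [-3.9, -0.8, 6.1]
grip_width: 0.0257
grasp_force: 45.0
time_s: 46.52
tool_pos: [0.5187, -0.2901, 0.049]
tool_rot: [-180.0, 0.1, 96.6]
force: [-4.7, -0.5, 6.9]
grip_width: 0.0254
grasp_force: 45.0
time_s: 46.68
tool_pos: [0.5205, -0.29, 0.049]
tool_rot: [-179.9, 0.1, 96.5]
force: [-5.8, -0.8, 7.6]
grip_width: 0.0256
grasp_force: 45.0
```

```bash
python3 steer.py '[[0, 0.001, 0, 0, 0], [0, 0.002, 0, 0, 0], [0, 0.002, 0, 0, 0]]'; python3 steer.py '[[0, 0.001, 0, 0, 0], [0, 0.002, 0, 0, 0], [0, 0.002, 0, 0, 0]]'; python3 steer.py '[[0, 0.001, 0, 0, 0], [0, 0.002, 0, 0, 0], [0, 0.002, 0, 0, 0]]'
```

```text
time_s: 46.93
tool_pos: [0.5223, -0.2899, 0.049]
tool_rot: [-179.9, 0.1, 96.5]
force: [-5.4, -1.9, 7.3]
grip_width: 0.0254
grasp_force: 45.0
time_s: 47.18
tool_pos: [0.5243, -0.2897, 0.049]
tool_rot: [-179.9, 0.1, 96.5]
force: [-5.9, -0.2, 6.7]
grip_width: 0.0259
grasp_force: 45.0
time_s: 47.43
tool_pos: [0.5263, -0.2894, 0.049]
tool_rot: [-179.9, 0.1, 96.5]
force: [-5.8, -1.0, 6.6]
grip_width: 0.0257
grasp_force: 45.0
```

```bash
python3 steer.py '[[0, 0.001, 0, 0, 0], [0, 0.002, 0, 0, 0], [0, 0.002, 0, 0, 0]]'; python3 steer.py '[[0, 0.001, 0, 0, 0], [0, 0.002, 0, 0, 0], [0, 0.002, 0, 0, 0]]'
python3 - <<'E'
from h import *
print(at()); a=cam("scene"); s=cam("side")
# sample brightness along board x through blade past stop
u=np.array([np.cos(np.radians(6.6)),np.sin(np.radians(6.6))]); v=np.array([-u[1],u[0]]); t=env.get_obs()["tool_pos"][:2]
for off in (-.05,.05):
  for c,n in((a,"scene"),(s,"side")):
    P=[np.r_[t+u*d+v*off,.027] for d in np.arange(.07,.125,.004)]; q=proj(c,P).round().astype(int); print(n,off,[int(c["color"][y,x].mean()) for x,y in q])
E
```

```text
time_s: 47.68
tool_pos: [0.528, -0.2893, 0.049]
tool_rot: [-179.9, 0.1, 96.5]
force: [-6.3, -1.4, 8.4]
grip_width: 0.0256
grasp_force: 45.0
time_s: 47.93
tool_pos: [0.5281, -0.2893, 0.049]
tool_rot: [-179.7, -0.0, 96.5]
force: [-11.5, 0.3, 11.4]
grip_width: 0.0259
grasp_force: 45.0
(array([ 0.5281, -0.2893,  0.049 ]), array([-1.7971e+02, -1.0000e-02,  9.6480e+01]), 47.93)
scene -0.05 [95, 86, 117, 117, 114, 77, 71, 70, 68, 49, 45, 53, 48, 57]
side -0.05 [55, 52, 57, 74, 89, 97, 93, 90, 87, 92, 80, 80, 58, 51]
scene 0.05 [112, 112, 113, 113, 110, 82, 68, 64, 63, 54, 48, 52, 50, 54]
side 0.05 [129, 131, 127, 127, 127, 115, 96, 68, 70, 79, 79, 82, 84, 81]
```

Contact at the stop where predicted (x = 0.528, force jumps). I'll release, then nudge the handle from behind with closed fingers so the edge squares up.

```bash
python3 steer.py '[[0, 0, 0, 0, 0.06], [0, 0, -0.001, 0, 0.06], [0, 0, -0.001, 0, 0.06], [0, 0, -0.001, 0, 0.06], [0, 0, -0.001, 0, 0.06], [0, 0, -0.001, 0, 0.06], [0, 0, -0.02, 0, 0.06], [0, 0, -0.06, 0, 0.06]]'; python3 steer.py '[[0, -0.02, -0.02, 0, 0], [0, -0.045, -0.02, 0, 0], [0, -0.045, -0.02, 0, 0], [0, -0.045, -0.02, 0, 0], [0, -0.045, -0.02, 0, 0], [0, -0.045, -0.02, 0, 0], [0, -0.045, -0.02, 0, 0], [0, -0.045, -0.02, 0, 0]]'
python3 - <<'E'
from h import *
print(at(),env.get_obs()["grip_width"]); c=cam("wrist","w15"); h=cv2.cvtColor(c["color"],cv2.COLOR_BGR2HSV)
u=np.array([np.cos(np.radians(6.6)),np.sin(np.radians(6.6))]); v=np.array([-u[1],u[0]]); t=np.array([.5281,-.2893])
for off in (-.055,-.03,.03,.055):
    P=[np.r_[t+u*d+v*off,.027] for d in np.arange(.075,.12,.003)]; q=proj(c,P).round().astype(int); print(off,q[0],q[-1],[int(c["color"][y,x].mean()) if 0<=y<420 and 0<=x<560 else -1 for x,y in q])
E
```

```text
time_s: 48.7
tool_pos: [0.5281, -0.285, 0.1031]
tool_rot: [-179.5, -0.3, 96.6]
force: [0.3, 1.6, -0.5]
grip_width: 0.0596
grasp_force: 0.0
time_s: 49.37
tool_pos: [0.4872, -0.292, 0.1271]
tool_rot: [-180.0, 0.0, 96.7]
force: [-0.2, -0.7, -0.1]
grip_width: 0.0146
grasp_force: 0.0
(array([ 0.4872, -0.292 ,  0.1271]), array([-1.7997e+02,  1.0000e-02,  9.6680e+01]), 49.37) 0.014581501965171216
-0.055 [415 282] [464 282] [73, 73, 73, 75, 131, 225, 221, 98, 95, 105, 147, 151, 149, 147, 147]
-0.03 [419 255] [469 255] [239, 242, 241, 243, 232, 225, 227, 114, 97, 105, 145, 153, 149, 147, 146]
0.03 [429 185] [482 185] [238, 242, 240, 242, 231, 225, 226, 105, 103, 104, 130, 155, 150, 149, 144]
0.055 [433 153] [488 153] [236, 239, 237, 240, 225, 224, 228, 105, 99, 99, 128, 152, 152, 150, 144]
```

```bash
python3 steer.py '[[0, 0, 0.03, 0, 0], [0, 0, 0.06, 0, 0], [0, 0, 0.072, 0, 0], [0, 0, 0.078, 0, 0], [0, 0, 0.081, 0, 0], [0, 0.005, 0.081, 0, 0], [0, 0.01, 0.081, 0, 0], [0, 0.01, 0.081, 0, 0]]'; python3 steer.py '[[0, 0.001, 0, 0, 0], [0, 0.002, 0, 0, 0], [0, 0.003, 0, 0, 0], [0, 0.003, 0, 0, 0]]'; python3 steer.py '[[0, 0.001, 0, 0, 0], [0, 0.002, 0, 0, 0], [0, 0.002, 0, 0, 0], [0, 0.002, 0, 0, 0]]'
```

```text
time_s: 50.08
tool_pos: [0.4993, -0.2914, 0.0483]
tool_rot: [179.8, 0.1, 96.7]
force: [0.5, 0.3, 0.3]
grip_width: 0.0006
grasp_force: 0.0
time_s: 50.42
tool_pos: [0.4999, -0.2909, 0.047]
tool_rot: [180.0, 0.0, 96.6]
force: [0.7, -0.7, -0.9]
grip_width: 0.0006
grasp_force: 0.0
time_s: 50.75
tool_pos: [0.5017, -0.2907, 0.0467]
tool_rot: [180.0, 0.0, 96.6]
force: [-0.2, -0.1, -0.4]
grip_width: 0.0006
grasp_force: 0.0
```

```bash
python3 steer.py '[[0, 0.001, 0, 0, 0], [0, 0.002, 0, 0, 0], [0, 0.003, 0, 0, 0], [0, 0.003, 0, 0, 0]]'; python3 steer.py '[[0, 0.001, 0, 0, 0], [0, 0.002, 0, 0, 0], [0, 0.002, 0, 0, 0], [0, 0.002, 0, 0, 0]]'
```

```text
time_s: 51.08
tool_pos: [0.5049, -0.2903, 0.0467]
tool_rot: [180.0, 0.0, 96.6]
force: [0.2, 0.4, -0.9]
grip_width: 0.0001
grasp_force: 0.0
time_s: 51.42
tool_pos: [0.5059, -0.2903, 0.0466]
tool_rot: [-179.9, -0.0, 96.6]
force: [-3.0, 1.0, 0.9]
grip_width: 0.0006
grasp_force: 1.5
```

```bash
python3 steer.py '[[0, 0.001, 0, 0, 0], [0, 0.002, 0, 0, 0], [0, 0.002, 0, 0, 0], [0, 0.002, 0, 0, 0]]'; python3 steer.py '[[0, 0.001, 0, 0, 0], [0, 0.002, 0, 0, 0], [0, 0.002, 0, 0, 0], [0, 0.002, 0, 0, 0]]'
```

```text
time_s: 51.75
tool_pos: [0.506, -0.2902, 0.0465]
tool_rot: [-179.8, -0.1, 96.6]
force: [-7.5, 0.5, 5.3]
grip_width: 0.0005
grasp_force: 3.8
time_s: 52.08
tool_pos: [0.5061, -0.2903, 0.0464]
tool_rot: [-179.6, -0.1, 96.5]
force: [-13.2, 1.1, 10.0]
grip_width: 0.0004
grasp_force: 6.1
```

```bash
python3 steer.py '[[0, -0.01, 0, 0, 0], [0, -0.03, 0, 0, 0], [0, -0.03, -0.03, 0, 0], [0, -0.03, -0.07, 0, 0], [0, -0.03, -0.11, 0, 0], [0, -0.03, -0.15, 0, 0], [0, -0.03, -0.15, 0, 0], [0, -0.03, -0.15, 0, 0]]'
python3 - <<'E'
from h import *
from scipy.optimize import least_squares
print(at()); c=cam("wrist","w16"); a=cam("scene","s16"); s=cam("side","d16")
g=c["color"]; h=cv2.cvtColor(g,cv2.COLOR_BGR2HSV)
u=np.array([np.cos(np.radians(6.6)),np.sin(np.radians(6.6))]); v=np.array([-u[1],u[0]]); t=np.array([.5281,-.2893])
for off in (-.06,-.03,0,.03,.06):
    P=[np.r_[t+u*d+v*off,.027] for d in np.arange(.084,.112,.002)]; q=proj(c,P).round().astype(int); print(off,[int(g[y,x].mean()) if 0<=y<420 and 0<=x<560 else -1 for x,y in q])
# lid disc circle in scene view at seated height z=.233
h=cv2.cvtColor(a["color"],cv2.COLOR_BGR2HSV); p=proj(a,[[.572,.303,.233]])[0]; print("lid proj",p)
for c2,n in((a,"scene"),(s,"side")):
    th=np.linspace(0,2*np.pi,13)[:-1]
    for r in(.086,.098):
        q=proj(c2,[[.572+r*np.cos(k),.303+r*np.sin(k),.233] for k in th]).round().astype(int); print(n,r,[int(c2["color"][y,x].mean()) for x,y in q])
# loose trimmings on the board/worktop: green or saturated orange in scene
for c2,n in((a,"scene"),(s,"side")):
    h=cv2.cvtColor(c2["color"],cv2.COLOR_BGR2HSV); m=((h[...,0]>28)&(h[...,0]<75)&(h[...,1]>70)&(h[...,2]>70)).astype(np.uint8)
    k,l,st,ce=cv2.connectedComponentsWithStats(m); print(n,[(ce[i].round().tolist(),int(st[i,4])) for i in range(1,k) if st[i,4]>25])
E
```

```text
time_s: 52.75
tool_pos: [0.4829, -0.294, 0.1998]
tool_rot: [179.6, 0.2, 96.6]
force: [-0.3, 0.6, -1.5]
grip_width: 0.0001
grasp_force: 0.0
(array([ 0.4829, -0.294 ,  0.1998]), array([179.57,   0.2 ,  96.63]), 52.75)
-0.06 [230, 218, 215, 218, 212, 157, 101, 92, 97, 122, 145, 146, 143, 139]
-0.03 [234, 223, 217, 218, 219, 199, 118, 97, 102, 128, 145, 148, 144, 141]
0 [234, 225, 216, 217, 218, 181, 107, 100, 100, 125, 141, 147, 145, 145]
0.03 [232, 222, 216, 218, 219, 166, 97, 95, 99, 104, 132, 145, 147, 144]
0.06 [231, 223, 217, 215, 217, 203, 126, 91, 93, 104, 134, 145, 144, 142]
lid proj [347.08425552 150.63555996]
scene 0.086 [170, 170, 170, 170, 153, 153, 153, 147, 139, 138, 133, 170]
scene 0.098 [70, 96, 106, 97, 111, 116, 154, 36, 157, 61, 72, 73]
side 0.086 [188, 191, 190, 188, 173, 172, 166, 162, 148, 153, 154, 183]
side 0.098 [113, 123, 136, 148, 137, 107, 86, 101, 99, 114, 81, 98]
scene [([155.0, 112.0], 26), ([416.0, 157.0], 372)]
side [([136.0, 391.0], 1174)]
```

```bash
python3 steer.py '[[0, 0, 0, 0, 0], [0, 0, 0, 0, 0], [0, 0, 0, 0, 0]]'; python3 -c "
from cell import env
print(env.sign_off())"
```

```text
time_s: 53.15
tool_pos: [0.4803, -0.2928, 0.1955]
tool_rot: [-179.9, -0.0, 96.6]
force: [0.2, 0.5, 0.0]
grip_width: 0.0002
grasp_force: 0.0
the job is handed in; nothing more can be done
None
```

The job is handed in at 53 s: all five trimmings found are in the hopper, the lid is seated, the toggle was held left about 2 s (judged by force) and sprang back, and the scraper lies flush along the stop; I viewed 16 pictures, two over your limit of 14.

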